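# Set up a half-lapped timber and its strap clamps on the router's fixture board

## Robot

A 6-joint arm with a two-finger parallel gripper is mounted at the origin on the work surface. World frame = base frame: x ahead of the robot, y to its left, z up, the work surface at z = 0. Lengths are in m, angles in rad, forces in N, time in s.
With the tool pointing down it reaches from about 0.35 to 0.975 m from the base axis. Payload 7.1 kg.
Tool frame: the origin (TCP) lies at the very end of the fingers, on their centre line; the grasp point (between the pads) lies 19 mm behind it; z points along the fingers, y is the line along which they close (so a half turn about z gives the same grasp; the last joint's range is limited). The gripper opens to 88 mm and grips with 3 to 60 N. Pads are 20 mm wide; open, the fingers measure 115 mm over their backs; the gripper's body (75 mm by 178 mm) begins 61 mm behind the grasp point.
Start: joints at [-1.2, 0.423, 1.63, -0, 1.089, -0.019], TCP at [0.238, -0.578, 0.223] pointing down, gripper open.
Joint ranges: [-3, 3], [-0.9, 2.11], [0.09, 2.58], [-1.31, 4.45], [0.11, 2.69], [-2.54, 2.54]. Speed limits (rad/s): [2.39, 2.39, 3.01, 3.14, 3.14, 3.14].

## Interface

Orientations are given as a rotation vector (axis times angle).
In Python, from plant import arm, eyes gives the robot as it stands.
- The arm moves only by the tool send_rows, never from a script. Its argument "steps" is a list of rows, each a list of 7 numbers: the shift along the tool's x, y, z in mm, then the turn, a rotation vector about the tool's x, y, z in degrees, then the closure, from 0 (fully open) to 1 (shut). In form: [[dx, dy, dz, wx, wy, wz, grip], ...]. A call has exactly 5 rows; each row shifts and turns the commanded pose from where the row before left it, along the tool's axes as they then stand; what a row does not reach is not made up. A row lasts 1/12 s, in which the tool goes at most 41.7 mm and 7.16 degrees, less where a joint would pass 70% of its speed; a pose out of reach is approached as far as the arm can. A call with a gripper value outside its range is refused whole. The fingers move at their own pace and stop on an object; the grip force is fixed at half the most. Time passes only in rows, so rows that do not move let the fingers close, or fill a call up. It gives the time, the measured TCP pose, the force, the opening and the grip force at its end, in the units of the state.
- arm.observe(): the state, without advancing time (a new reading comes with each control period).
- eyes.read_camera(name): name is "scene" or "top" or "wrist"; returns a dict with "color" (420x560x3 uint8, red, green, blue), "camera_matrix" (3x3 intrinsics, pixels), "k1" (the pictures are not rectified: a ray, as slopes to the right and down, at radius r is drawn at 1 + k1 r^2 times it, then the intrinsics apply), "rvec" (rotation vector, rad) and "tvec" (3), from world to camera coordinates, as OpenCV has them. Camera axes: x right, y down, z forward; pixel columns grow to the right and rows downward; lengths in m; the calibration is good to about 2 mm. A picture is of the moment at which its call begins. There is no depth.
- arm.hand_in(): hands the job in; it is judged then, once.
Trained networks look in a picture, given as the dict that the camera call returned (one of the last four; its "shot" number tells which), for a name from the list of things; names that differ only in an ending like _2 or _b are one class to them, and where a whole thing is asked for, a point or a joint stands for the part that bears it (a point fixed in the world has none). Each returns a list of dicts, best first, with "p" (0 to 1); they miss things now and then, are a little off and sometimes report something else, mostly with a low value. They report only what shows in the picture. A call takes as long as a camera call. They do not tell look-alikes from the thing itself.
- eyes.spot_in(picture, target): "rect" ([left, top, width, height] in pixels, round what is visible of it).
The state is a dict: "t": time; "q": joint angles; "joint_velocities": joint speeds; "tau": joint torques, N m; "eef_pos": TCP position; "tool_rot": TCP orientation; "contact_force": force on the tool from outside, world axes, zero at the start; "moment": the same for the moment, N m; "finger_gap": finger opening in m; "finger_force": force on a finger pad.
Only numpy, scipy, OpenCV 4.12 (cv2) and the standard library are available. Lean on these libraries where they do the work, as an engineer would, in place of code of your own. Each camera call takes 0.05 s, during which the arm holds its last target. There are 200 camera calls.

## Task

Set up the half-lapped timber on the fixture board ready for clamping: lay it flat, midway between the two studs and in line with them, thick end at the tall black stud and thin end at the short yellow one. Just beyond each stud, on the side away from the timber and in line with it, stand the one of the spacer blocks that is as high as that end of the timber, then lay a steel strap down over each stud, stud through its slot, so that it bridges level from spacer to timber, in line with the timber. Leave the spare green spacer and the multimeter where they lie.

Things in the scene. Friction and masses are not known exactly. Their poses are not given: they have to be found in the camera images.
- fixture_board: fixed fixture board of the router: brown MDF slats on an aluminium base, 190 mm (its x) by 300 mm (its y), with a light aluminium T-track along x on either side of the middle slat; origin at the centre of its underside, on the bench; its flat top face lies 27 mm above the origin; the two studs stand about 184 mm apart on its y axis, one either side of its middle
- tall_stud: black fixed upright threaded stud, 8 mm thick with a rounded tip, rising 62 mm above the board's top face, standing in a T-track; at its foot a washer and nut of the same colour, 18 mm across and 8 mm high; origin on its axis at the board's top face, z up
- short_stud: brass-yellow fixed upright threaded stud, 8 mm thick with a rounded tip, rising 44 mm above the board's top face, standing in a T-track; at its foot a washer and nut of the same colour, 18 mm across and 8 mm high; origin on its axis at the board's top face, z up
- timber: pale pine timber with a half-lap step, 140 mm long (its x), 60 mm wide (its y): the half towards +x is 36 mm thick, the half towards -x is cut down to 18 mm, its freshly cut face paler, a dark pencil line across the top at the step, with one flat underside; origin at the middle of the underside, z up; centre of mass 11 mm towards +x from there; loose, about 0.14 kg, lying on its underside at the start
- orange_spacer: orange 3D-printed spacer block, 30 mm (its x) by 44 mm (its y), 18 mm high, plain and square, two thin black stripes across the top; origin at the centre of its underside, z up; loose, standing upright at the start
- blue_spacer: blue 3D-printed spacer block, 30 mm (its x) by 44 mm (its y), 36 mm high, plain and square, two thin black stripes across the top; origin at the centre of its underside, z up; loose, standing upright at the start
- green_spacer: green 3D-printed spacer block, 30 mm (its x) by 44 mm (its y), 27 mm high, plain and square, two thin black stripes across the top; origin at the centre of its underside, z up; loose, standing upright at the start; a spare that fits neither end
- strap_a: dark steel clamp strap, one of two alike (either may go on either stud): a flat bar 100 mm long (its x), 40 mm wide (its y), 12 mm thick, with a closed slot right through its thickness, 56 mm long (x) and 18 mm wide (y), in its middle; the same both ways round; a thin bright line near each end; origin at the centre of its underside, z up; loose, 0.22 kg, lying flat at the start
- strap_b: dark steel clamp strap, one of two alike (either may go on either stud): a flat bar 100 mm long (its x), 40 mm wide (its y), 12 mm thick, with a closed slot right through its thickness, 56 mm long (x) and 18 mm wide (y), in its middle; the same both ways round; a thin bright line near each end; origin at the centre of its underside, z up; loose, 0.22 kg, lying flat at the start
- multimeter: red and black multimeter lying on its back, 150 mm (its x) by 72 mm (its y), 45 mm high at its knob; origin at the centre of its underside; loose; not part of the job
Things that resemble listed ones, but are neither listed nor needed, are in the scene too. Leave any brown or pink look-alike of the strap_a alone. What is shaped like the strap_b but red is not meant.

How it is judged:
At the end, for the whole second after the job is handed in: Timber flat midway between studs (12 mm), thick end at tall stud; blue spacer upright beyond tall stud, orange beyond short (centres within 43 mm of stud, 15 mm of line); a strap over each stud, stud in slot, resting on spacer and timber, level to 0.04 rad, in line to 0.2 rad; all still (x of tall_stud in the frame of timber between 0.08 and 0.104 m and y of tall_stud in the frame of timber between -0.012 and 0.012 m and x of short_stud in the frame of timber between -0.104 and -0.08 m and y of short_stud in the frame of timber between -0.012 and 0.012 m and angle between each of timber, blue_spacer, orange_spacer's own z axis and vertical below 0.04 rad and z of timber in the frame of fixture_board between 0.024 and 0.03 m and x of blue_spacer in the frame of timber between 0.105 and 0.143 m and y of blue_spacer in the frame of timber between -0.015 and 0.015 m and horizontal distance between blue_spacer and tall_stud below 0.043 m and z of blue_spacer in the frame of fixture_board between 0.024 and 0.03 m and x of orange_spacer in the frame of timber between -0.143 and -0.105 m and y of orange_spacer in the frame of timber between -0.015 and 0.015 m and horizontal distance between orange_spacer and short_stud below 0.043 m and z of orange_spacer in the frame of fixture_board between 0.024 and 0.03 m and ((x of tall_stud in the frame of strap_a between -0.026 and 0.026 m and y of tall_stud in the frame of strap_a between -0.009 and 0.009 m and angle between each of strap_a, strap_b's own z axis and vertical below 0.04 rad and angle between the x axis of each of strap_a, strap_b and the x axis of timber, either way round below 0.2 rad and contact force between each of strap_a, strap_b and timber above 0.1 N and contact force between strap_a and blue_spacer above 0.1 N and x of short_stud in the frame of strap_b between -0.026 and 0.026 m and y of short_stud in the frame of strap_b between -0.009 and 0.009 m and contact force between strap_b and orange_spacer above 0.1 N) or (x of tall_stud in the frame of strap_b between -0.026 and 0.026 m and y of tall_stud in the frame of strap_b between -0.009 and 0.009 m and angle between each of strap_b, strap_a's own z axis and vertical below 0.04 rad and angle between the x axis of each of strap_b, strap_a and the x axis of timber, either way round below 0.2 rad and contact force between each of strap_b, strap_a and timber above 0.1 N and contact force between strap_b and blue_spacer above 0.1 N and x of short_stud in the frame of strap_a between -0.026 and 0.026 m and y of short_stud in the frame of strap_a between -0.009 and 0.009 m and contact force between strap_a and orange_spacer above 0.1 N)) and linear speed of each of timber, blue_spacer, orange_spacer, strap_a, strap_b below 0.01 m/s); the robot touches nothing.
It fails at once if the spare green spacer is moved by more than 30 mm (distance of green_spacer from where it was at the start of the episode above 0.03 m).
It fails at once if the multimeter is moved by more than 30 mm (distance of multimeter from where it was at the start of the episode above 0.03 m).
It also fails if it takes over 125 s, if anything falls off the work surface, if the arm or the gripper's body presses on something with over 40 N, if the wrist force passes 120 N, or if a joint passes its speed limit or range.

## Working session

There is one attempt and no reset: what is moved stays moved. The work goes in short steps, Python scripts to look and compute and a tool call to move; the robot and the scene stay as the last step left them, time stands still between calls to the robot, and variables do not carry over. Pictures are saved under pics/ and viewed, at most 14 in all, crops included, and the job is handed in when it is done.

Besides the shell and the picture viewer there is one more tool, called after "Call:" as name(argument=value, ...) on one line, values as JSON. send_rows: Moves the arm, as the interface text tells. Its arguments: {"type":"object","properties":{"steps":{"type":"array"}},"required":["steps"]}

```bash
ls; mkdir -p pics; python3 - <<'E'
from plant import arm, eyes
import cv2,numpy as np
s=arm.observe();print(s)
for n in("scene","top"):
    p=eyes.read_camera(n);cv2.imwrite(f"pics/{n}0.png",p["color"][:,:,::-1])
    print(n,p["camera_matrix"].tolist(),p["k1"],p["rvec"],p["tvec"])
E
```

```text
pics
{'t': 0.0, 'q': array([-1.20001669e+00,  4.23813152e-01,  1.63066056e+00,  1.54411121e-05,
        1.08863093e+00, -1.90274991e-02]), 'joint_velocities': array([ 0.00112871,  0.00011878, -0.00156631,  0.00049773, -0.00049946,
        0.00139918]), 'tau': array([ 9.50960202e-04, -5.44612062e+01, -2.73669094e+01,  6.44304603e-02,
        2.26279692e-02, -1.17113973e-04]), 'eef_pos': array([ 0.23731918, -0.57759751,  0.22193057]), 'tool_rot': array([-3.08065017e+00, -6.08138487e-01,  3.94222259e-04]), 'contact_force': array([-0.79092138, -0.63730722,  0.03206132]), 'moment': array([-0.00976671, -0.01880024,  0.00592123]), 'finger_force': 0.0, 'finger_gap': 0.08755577572287149}
scene [[385.004331625721, 0.0, 270.96041811457604], [0.0, 385.004331625721, 205.06403189434903], [0.0, 0.0, 1.0]] -0.1040795348673391 [ 1.78917368  2.07751408 -0.57331119] [ 0.07764753 -0.4072766   1.73746   ]
top [[457.93338486830646, 0.0, 279.7208856775535], [0.0, 457.93338486830646, 203.74502969921247], [0.0, 0.0, 1.0]] -0.001299678134571265 [ 2.14515364 -2.18539981  0.10870836] [0.01247993 0.50644419 1.70811602]
```

View pics/top0.png

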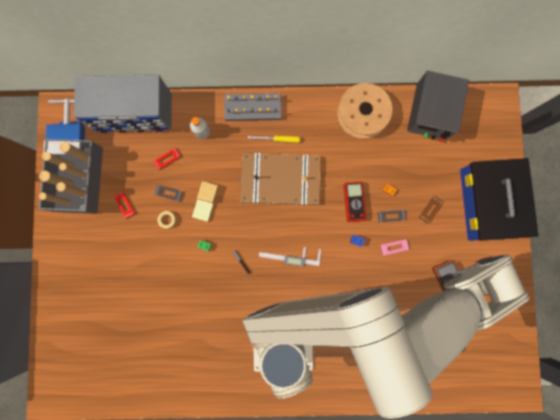

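View pics/scene0.png

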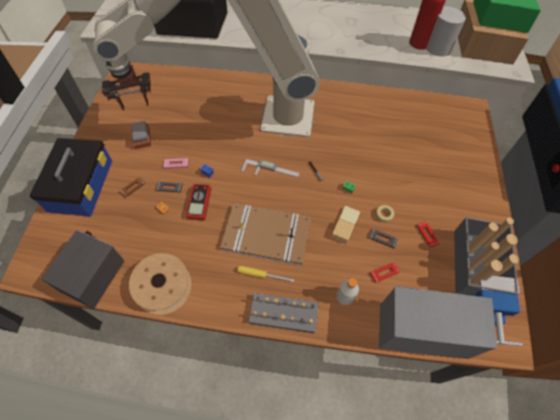

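In the top view, the board is at (281,179) with the black stud at (256,177) and the yellow stud at (305,179). The timber is at (205,200), with its paler thin end towards the bottom.

Candidates for each part:
- **Straps:** the dark ones at (168,193) and (391,216) fit the description. I reject brown (431,209), pink (395,247) and red (167,158) and (125,205).
- **Spacers:** blue (357,240) and orange (390,189). Green (204,245) is the spare.
- **Leave alone:** multimeter at (356,201).

I'll check these choices in one close crop.

```bash
cat > h.py <<'E'
from plant import arm, eyes
import cv2,numpy as np
from scipy.spatial.transform import Rotation as R
def px2w(p,uv,z):
    uv=np.array(uv,float).reshape(-1,1,2)
    d=np.array([p["k1"],0,0,0,0.])
    n=cv2.undistortPoints(uv,p["camera_matrix"],d).reshape(-1,2)
    Rm=cv2.Rodrigues(np.array(p["rvec"],float))[0];t=np.array(p["tvec"],float).ravel()
    c=-Rm.T@t; r=np.c_[n,np.ones(len(n))]@Rm
    return (c+r*((z-c[2])/r[:,2])[:,None])[:,:2]
def w2px(p,X):
    return cv2.projectPoints(np.array(X,float).reshape(-1,1,3),np.array(p["rvec"],float),np.array(p["tvec"],float),p["camera_matrix"],np.array([p["k1"],0,0,0,0.]))[0].reshape(-1,2)
def yaw(s):  # angle of tool x in world, deg
    x=R.from_rotvec(s["tool_rot"]).as_matrix()[:,0]; return np.degrees(np.arctan2(x[1],x[0]))
def go(x,y,z,psi=None):
    s=arm.observe();Rm=R.from_rotvec(s["tool_rot"]).as_matrix()
    d=np.array([x,y,z])-s["eef_pos"]
    print("pos",s["eef_pos"].round(4),"yaw",yaw(s).round(2),"tilt",np.degrees(np.arccos(-Rm[2,2])).round(2),"t",round(s["t"],2))
    print(" total tool shift mm",(Rm.T@d*1000).round(1), "(at present yaw)")
    if psi is not None:
        dw=(psi-yaw(s)+90)%180-90
        print(" tool wz deg for yaw",psi,":",-round(dw,2))
def shot(name,fn=None):
    p=eyes.read_camera(name)
    if fn: cv2.imwrite(f"pics/{fn}.png",p["color"][:,:,::-1])
    return p
E
python3 - <<'E'
from h import *
p=shot("top")
c=p["color"][130:270,90:450,::-1]
cv2.imwrite("pics/topcrop.png",cv2.resize(c,None,fx=2.2,fy=2.2,interpolation=cv2.INTER_CUBIC))
for n,u,z in [("board",(281,179),.027),("blk",(256,177),.06),("yel",(305,179),.05),("timber",(205,200),.03),("sL",(168,193),.012),("sR",(391,216),.012),("blue",(357,240),.036),("orange",(390,189),.018),("green",(204,245),.027),("mm",(356,201),.04)]:
    print(n,px2w(p,u,z)[0].round(3))
go(.5,0,.35,0)
w=shot("wrist"); print(w["camera_matrix"].tolist(),w["k1"]); Rm=cv2.Rodrigues(np.array(w["rvec"]))[0];print("cam",-Rm.T@np.array(w["tvec"]),Rm[2])
E
```

```text
board [ 0.601 -0.004]
blk [0.605 0.09 ]
yel [ 0.596 -0.094]
timber [0.526 0.286]
sL [0.558 0.431]
sR [ 0.453 -0.419]
blue [ 0.364 -0.283]
orange [ 0.556 -0.419]
green [0.356 0.29 ]
mm [ 0.51  -0.284]
pos [ 0.2374 -0.5777  0.2221] yaw 22.33 tilt 0.07 t 0.15
 total tool shift mm [ 462.4 -434.8 -127.4] (at present yaw)
 tool wz deg for yaw 0 : 22.33
[[364.6846657398882, 0.0, 277.180957707611], [0.0, 364.6846657398882, 202.78324654224258], [0.0, 0.0, 1.0]] -0.08849117358224563
cam [ 0.29893146 -0.5527137   0.38380017] [-0.22912978 -0.09295991 -0.96894685]
```

View pics/topcrop.png

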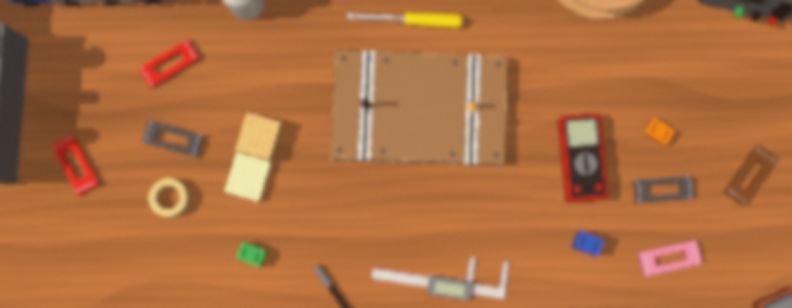

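The crop confirms the choices: dark grey straps at crop (173,138) and (664,189), blue (588,243), orange (661,131), green spare (251,254). The timber's thin pale half points down. Moving to survey the right side.

Call:
send_rows(steps=[[28.4,-13,-2.8,0,0,0,0],[28.4,-13,-2.8,0,0,0,0],[28.4,-13,-2.8,0,0,0,0],[28.4,-13,-2.8,0,0,0,0],[28.4,-13,-2.8,0,0,0,0]])

```text
t: 0.62
eef_pos: [0.3448, -0.4628, 0.2366]
tool_rot: [-3.082, -0.608, 0.0]
contact_force: [-0.5, -0.9, 0.3]
finger_gap: 0.0876
finger_force: 0.0
```

Call:
send_rows(steps=[[28.4,-13,-2.8,0,0,0,0],[28.4,-13,-2.8,0,0,0,0],[28.4,-13,-2.8,0,0,0,0],[28.4,-13,-2.8,0,0,0,0],[28.4,-13,-2.8,0,0,0,0]])

```text
t: 1.03
eef_pos: [0.4516, -0.3486, 0.2508]
tool_rot: [-3.082, -0.608, 0.0]
contact_force: [0.5, 0.1, 0.0]
finger_gap: 0.0878
finger_force: 0.0
```

Call:
send_rows(steps=[[0,0,0,0,0,5.6,0],[0,0,0,0,0,5.6,0],[0,0,0,0,0,5.6,0],[0,0,0,0,0,5.6,0],[0,0,0,0,0,0,0]])

```text
t: 1.45
eef_pos: [0.4508, -0.3497, 0.2506]
tool_rot: [-3.141, 0.007, 0.0]
contact_force: [-0.4, 0.1, -0.2]
finger_gap: 0.0879
finger_force: 0.0
```

```bash
python3 - <<'E'
from h import *
go(.55,0,.28,0)
p=shot("wrist","w1")
for n in("orange_spacer","blue_spacer","strap_a","multimeter","timber"):
    print(n,[(round(d["p"],2),np.array(d["rect"]).round(0).tolist()) for d in eyes.spot_in(p,n)][:4])
E
```

```text
pos [ 0.4508 -0.3497  0.2506] yaw -0.24 tilt 0.01 t 1.45
 total tool shift mm [  97.7 -350.1  -29.4] (at present yaw)
 tool wz deg for yaw 0 : -0.24
orange_spacer [(0.56, [316.0, 51.0, 55.0, 42.0])]
blue_spacer [(0.63, [200.0, 223.0, 48.0, 47.0])]
strap_a [(0.79, [301.0, 240.0, 67.0, 49.0]), (0.7, [300.0, 148.0, 90.0, 43.0]), (0.62, [428.0, 105.0, 87.0, 89.0])]
multimeter [(0.93, [172.0, 38.0, 82.0, 151.0])]
timber []
```

View pics/w1.png

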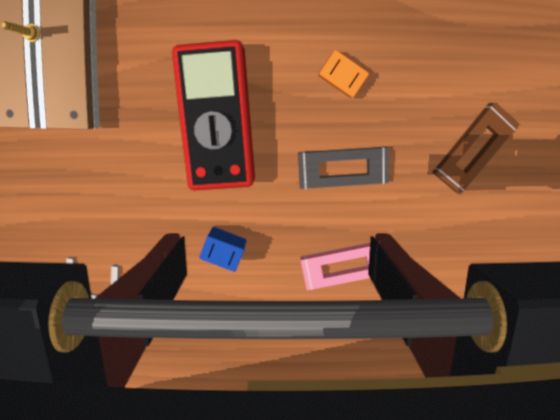

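The wrist view shows orange (345,74), the dark strap (345,168), blue (223,249) and the multimeter (213,115), so I have clean views. Next I'll survey the board, then the left side.

Call:
send_rows(steps=[[5,-35,-3,0,0,0,0],[5,-35,-3,0,0,0,0],[5,-35,-3,0,0,0,0],[5,-35,-3,0,0,0,0],[5,-35,-3,0,0,0,0]])

```text
t: 2.17
eef_pos: [0.4759, -0.1736, 0.2659]
tool_rot: [-3.142, 0.001, -0.0]
contact_force: [1.1, 0.7, -0.8]
finger_gap: 0.0877
finger_force: 0.0
```

Call:
send_rows(steps=[[5,-35,-3,0,0,0,0],[5,-35,-3,0,0,0,0],[5,-35,-3,0,0,0,0],[5,-35,-3,0,0,0,0],[5,-35,-3,0,0,0,0]])

```text
t: 2.58
eef_pos: [0.5012, 0.0017, 0.281]
tool_rot: [3.142, -0.0, 0.001]
contact_force: [0.6, -0.3, -0.6]
finger_gap: 0.0876
finger_force: 0.0
```

Call:
send_rows(steps=[[0,0,0,0,0,0,0],[0,0,0,0,0,0,0],[0,0,0,0,0,0,0],[0,0,0,0,0,0,0],[0,0,0,0,0,0,0]])

```text
t: 3.0
eef_pos: [0.501, -0.0011, 0.2805]
tool_rot: [3.141, -0.004, -0.001]
contact_force: [0.3, -0.4, 0.5]
finger_gap: 0.0878
finger_force: 0.0
```

```bash
python3 - <<'E'
from h import *
import pickle
go(.47,.32,.28,0)
p=shot("wrist","w2"); pickle.dump(p,open("w2.pkl","wb"))
for n in("tall_stud","short_stud"):
    print(n,[(round(d["p"],2),np.array(d["rect"]).round(0).tolist()) for d in eyes.spot_in(p,n)][:4])
E
```

```text
pos [ 0.501  -0.0011  0.2805] yaw -0.15 tilt 0.02 t 3.0
 total tool shift mm [ -31.9 -321.     0.5] (at present yaw)
 tool wz deg for yaw 0 : -0.15
tall_stud [(0.81, [181.0, 64.0, 24.0, 16.0])]
short_stud [(0.53, [355.0, 70.0, 18.0, 20.0])]
```

View pics/w2.png

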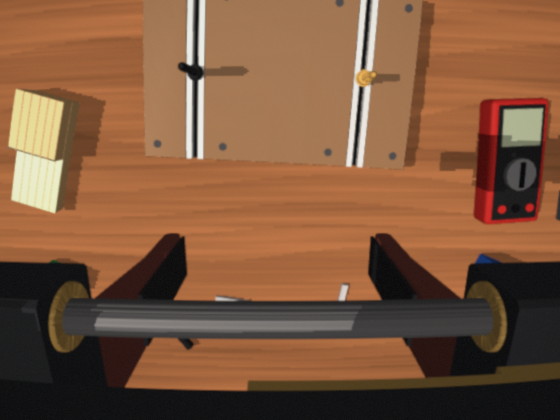

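Call:
send_rows(steps=[[-3,-32,0,0,0,0,0],[-3,-32,0,0,0,0,0],[-3,-32,0,0,0,0,0],[-3,-32,0,0,0,0,0],[-3,-32,0,0,0,0,0]])

```text
t: 3.57
eef_pos: [0.4863, 0.1609, 0.2807]
tool_rot: [-3.142, 0.004, -0.0]
contact_force: [-0.8, -0.3, -0.3]
finger_gap: 0.0877
finger_force: 0.0
```

Call:
send_rows(steps=[[-3,-32,0,0,0,0,0],[-3,-32,0,0,0,0,0],[-3,-32,0,0,0,0,0],[-3,-32,0,0,0,0,0],[-3,-32,0,0,0,0,0]])

```text
t: 3.98
eef_pos: [0.4715, 0.3211, 0.2807]
tool_rot: [3.142, -0.003, 0.0]
contact_force: [0.7, -1.0, -0.2]
finger_gap: 0.0877
finger_force: 0.0
```

Call:
send_rows(steps=[[0,0,0,0,0,0,0],[0,0,0,0,0,0,0],[0,0,0,0,0,0,0],[0,0,0,0,0,0,0],[0,0,0,0,0,0,0]])

```text
t: 4.4
eef_pos: [0.4719, 0.3188, 0.2807]
tool_rot: [3.141, -0.004, -0.0]
contact_force: [0.3, 0.1, 0.6]
finger_gap: 0.0877
finger_force: 0.0
```

```bash
python3 - <<'E'
from h import *
import pickle
go(.47,.32,.28,0)
p=shot("wrist","w3"); pickle.dump(p,open("w3.pkl","wb"))
for n in("timber","strap_a","green_spacer"):
    print(n,[(round(d["p"],2),np.array(d["rect"]).round(0).tolist()) for d in eyes.spot_in(p,n)][:4])
E
```

```text
pos [0.4719 0.3188 0.2807] yaw -0.16 tilt 0.01 t 4.4
 total tool shift mm [-1.9 -1.2  0.7] (at present yaw)
 tool wz deg for yaw 0 : -0.16
timber [(0.57, [263.0, 59.0, 88.0, 130.0])]
strap_a [(0.91, [14.0, 86.0, 70.0, 91.0]), (0.63, [135.0, 0.0, 23.0, 12.0])]
green_spacer [(0.96, [282.0, 239.0, 40.0, 39.0])]
```

View pics/w3.png

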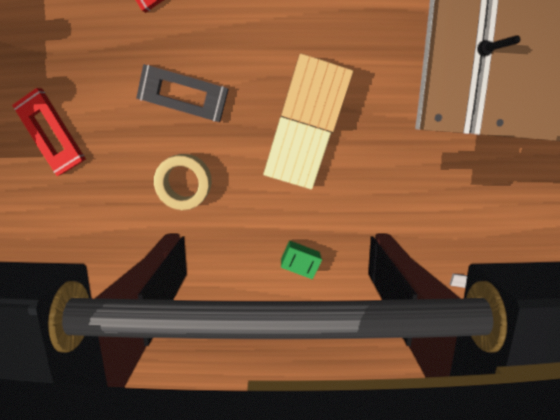

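The studs stand at (195,72) black and (364,78) yellow in w2. In w3 the timber's thick-top corners are (302,55), (352,70), (331,131) and (281,117), and the left strap is centred near (183,93). I'll turn these into positions.

```bash
python3 - <<'E'
from h import *
import pickle
p2=pickle.load(open("w2.pkl","rb"));p3=pickle.load(open("w3.pkl","rb"))
# nuts: colour masks
im=p2["color"].astype(int)
print("studs w2",px2w(p2,[(195,72),(364,78)],.033).round(4).tolist())
print("blk w3",px2w(p3,(486,47.5),.033).round(4))
print("tracks dir",px2w(p2,[(195,157),(195,2),(357,165),(368,2)],.027).round(4).tolist())
print("board bottom edge",px2w(p2,[(146,156),(404,167)],.027).round(4).tolist())
T=px2w(p3,[(302,55),(352,70),(331,131),(281,117)],.036);print("thick",T.round(4).tolist())
t=px2w(p3,[(313,188),(264,174)],.018);print("thin end",t.round(4).tolist())
hsv=cv2.cvtColor(p3["color"],cv2.COLOR_RGB2HSV)
m=((hsv[...,1]<90)&(hsv[...,2]<130)).astype(np.uint8)[55:135,125:245]
n,l,st,_=cv2.connectedComponentsWithStats(m);k=1+np.argmax(st[1:,4])
c=cv2.findContours((l==k).astype(np.uint8),cv2.RETR_EXTERNAL,2)[0][0].reshape(-1,2)+[125,55]
W=px2w(p3,c,.012)*1000;print("strapL",st[k],cv2.minAreaRect(W.astype(np.float32)))
hT=T*1000;print(cv2.minAreaRect(hT.astype(np.float32)))
E
```

```text
studs w2 [[0.6086, 0.0867], [0.602, -0.0956]]
blk w3 [[0.6087 0.0895]]
tracks dir [[0.5158, 0.0926], [0.6817, 0.0852], [0.5061, -0.0934], [0.6814, -0.0985]]
board bottom edge [[0.5175, 0.1496], [0.5039, -0.1486]]
thick [[0.5958, 0.2918], [0.5808, 0.2382], [0.516, 0.259], [0.5311, 0.3141]]
thin end [[0.4481, 0.2758], [0.4651, 0.3339]]
strapL [  17   10   80   55 1838] ((559.2304077148438, 428.6318664550781), (85.59132385253906, 39.62046813964844), 73.19172668457031)
((555.9686279296875, 276.116455078125), (57.02437210083008, 70.4930648803711), 72.16641235351562)
```

Call:
send_rows(steps=[[12.5,7.4,28,0,0,0,0],[12.5,7.4,28,0,0,0,0],[12.5,7.4,28,0,0,0,0],[12.5,7.4,28,0,0,0,0],[12.5,7.4,28,0,0,0,0]])

```text
t: 5.02
eef_pos: [0.5347, 0.2824, 0.1397]
tool_rot: [-3.141, 0.002, -0.001]
contact_force: [0.7, -0.2, 0.2]
finger_gap: 0.0879
finger_force: 0.0
```

Call:
send_rows(steps=[[0,0,5,0,0,4.2,0],[0,0,5,0,0,4.2,0],[0,0,5,0,0,4.2,0],[0,0,5,0,0,4.2,0],[0,0,0,0,0,0,0]])

```text
t: 5.43
eef_pos: [0.5336, 0.2824, 0.1197]
tool_rot: [3.106, -0.465, -0.002]
contact_force: [-0.4, 0.1, -0.3]
finger_gap: 0.0879
finger_force: 0.0
```

```bash
python3 - <<'E'
from h import *
import pickle
go(.5345,.282,.006,-16.9)
p=shot("wrist","w4"); pickle.dump(p,open("w4.pkl","wb"))
print(arm.observe()["q"].round(2))
E
```

```text
pos [0.5336 0.2824 0.1197] yaw -17.04 tilt 0.1 t 5.43
 total tool shift mm [  1.1  -0.  113.7] (at present yaw)
 tool wz deg for yaw -16.9 : -0.14
[ 0.47  0.52  1.74 -0.    0.88  2.33]
```

View pics/w4.png

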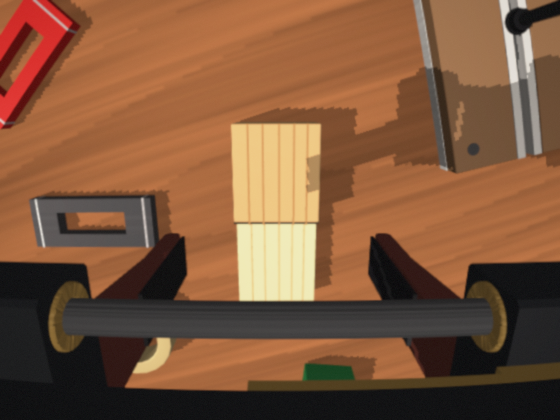

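The wrist view shows the timber centred between the fingers (columns 232–321) and aligned, with the step line at row 221. Descending and gripping.

Call:
send_rows(steps=[[1,0,25,0,0,0,0],[0,0,25,0,0,0,0],[0,0,25,0,0,0,0],[0,0,25,0,0,0,0],[0,0,13,0,0,0,0]])

```text
t: 5.9
eef_pos: [0.534, 0.2821, 0.0056]
tool_rot: [3.107, -0.457, -0.003]
contact_force: [-0.2, 0.4, -0.0]
finger_gap: 0.0879
finger_force: 0.0
```

Call:
send_rows(steps=[[0,0,0,0,0,0,0.5],[0,0,0,0,0,0,1],[0,0,0,0,0,0,1],[0,0,0,0,0,0,1],[0,0,0,0,0,0,1]])

```text
t: 6.32
eef_pos: [0.536, 0.2832, 0.0093]
tool_rot: [-3.106, 0.46, -0.003]
contact_force: [0.8, 0.1, 5.3]
finger_gap: 0.0599
finger_force: 30.0
```

```bash
python3 - <<'E'
from h import *
import pickle
p=pickle.load(open("w4.pkl","rb"))
print("step",px2w(p,[(276,222)],.036),"thick end",px2w(p,[(276,124)],.036))
s=arm.observe();print(s["finger_gap"],s["finger_force"]);go(.6053,-.0037,.15,87.8)
E
```

```text
step [[0.52409194 0.28546463]] thick end [[0.58880399 0.26558443]]
0.05987011093926876 29.999175891280174
pos [0.536  0.2832 0.0093] yaw -16.84 tilt 0.15 t 6.32
 total tool shift mm [ 149.7  254.2 -140.9] (at present yaw)
 tool wz deg for yaw 87.8 : 75.36
```

Call:
send_rows(steps=[[0,0,-15,0,0,0,1],[0,0,-30,0,0,0,1],[0,0,-35,0,0,0,1],[0,0,-35,0,0,0,1],[0,0,-25,0,0,0,1]])

```text
t: 6.73
eef_pos: [0.5358, 0.2831, 0.1514]
tool_rot: [-3.106, 0.46, -0.004]
contact_force: [1.1, -0.3, -1.0]
finger_gap: 0.06
finger_force: 30.0
```

Call:
send_rows(steps=[[14.7,24.4,0,0,0,0,1],[14.7,24.4,0,0,0,0,1],[14.7,24.4,0,0,0,0,1],[14.7,24.4,0,0,0,0,1],[14.7,24.4,0,0,0,0,1]])

```text
t: 7.15
eef_pos: [0.5701, 0.1434, 0.1486]
tool_rot: [-3.107, 0.46, -0.002]
contact_force: [0.4, -0.2, -1.8]
finger_gap: 0.0597
finger_force: 30.0
```

Call:
send_rows(steps=[[14.7,24.4,0,0,0,0,1],[14.7,24.4,0,0,0,0,1],[14.7,24.4,0,0,0,0,1],[14.7,24.4,0,0,0,0,1],[14.7,24.4,0,0,0,0,1]])

```text
t: 7.57
eef_pos: [0.6051, 0.0051, 0.1485]
tool_rot: [-3.107, 0.46, -0.002]
contact_force: [-0.1, 0.3, -1.5]
finger_gap: 0.0598
finger_force: 30.0
```

Call:
send_rows(steps=[[0,0,0,0,0,-6.5,1],[0,0,0,0,0,-6.5,1],[0,0,0,0,0,-6.5,1],[0,0,0,0,0,-6.5,1],[0,0,0,0,0,-6.5,1]])

```text
t: 7.98
eef_pos: [0.6049, 0.0064, 0.1484]
tool_rot: [3.111, 0.436, 0.001]
contact_force: [0.5, 0.2, -0.7]
finger_gap: 0.0599
finger_force: 30.0
```

Call:
send_rows(steps=[[0,0,0,0,0,-6.5,1],[0,0,0,0,0,-6.5,1],[0,0,0,0,0,-6.5,1],[0,0,0,0,0,-6.5,1],[0,0,0,0,0,-6.5,1]])

```text
t: 8.4
eef_pos: [0.6049, 0.0066, 0.1484]
tool_rot: [2.864, 1.289, 0.001]
contact_force: [-0.2, -0.2, -1.3]
finger_gap: 0.0599
finger_force: 30.0
```

Call:
send_rows(steps=[[0,0,0,0,0,-6.5,1],[0,0,0,0,0,-6.5,1],[0,0,0,0,0,-6.5,1],[0,0,0,0,0,-6.5,1],[0,0,0,0,0,-6.5,1]])

```text
t: 8.82
eef_pos: [0.6049, 0.0065, 0.1484]
tool_rot: [2.389, 2.039, 0.001]
contact_force: [0.4, 0.2, -1.6]
finger_gap: 0.0594
finger_force: 30.0
```

Call:
send_rows(steps=[[0,0,0,0,0,-6.5,1],[0,0,0,0,0,0,1],[0,0,0,0,0,0,1],[0,0,0,0,0,0,1],[0,0,0,0,0,0,1]])

```text
t: 9.23
eef_pos: [0.6049, 0.0066, 0.1479]
tool_rot: [2.279, 2.163, 0.0]
contact_force: [0.3, 0.0, -0.8]
finger_gap: 0.06
finger_force: 30.0
```

```bash
python3 - <<'E'
from h import *
import pickle
go(.6057,.0073,.035,87.8)
p=shot("wrist","w5"); pickle.dump(p,open("w5.pkl","wb"))
E
```

```text
pos [0.6049 0.0066 0.1479] yaw 87.01 tilt 0.01 t 9.23
 total tool shift mm [  0.8   0.7 112.9] (at present yaw)
 tool wz deg for yaw 87.8 : -0.79
```

View pics/w5.png

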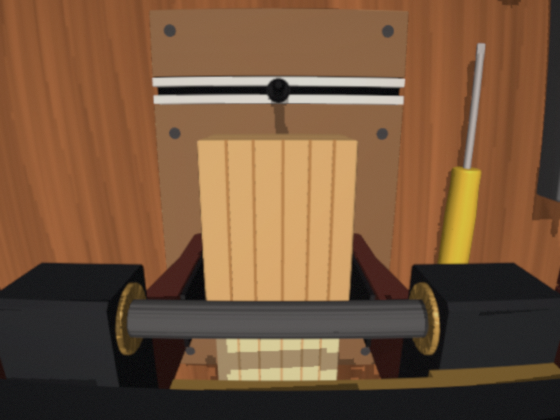

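The wrist view shows the tall stud at (279,90), straight ahead of the timber (columns 200–356), and the T-track square to it. I'll check the stud position from here while descending.

```bash
python3 - <<'E'
from h import *
import pickle
p=pickle.load(open("w5.pkl","rb"))
print("tall",px2w(p,[(279,91)],.031),"track",px2w(p,[(155,83),(403,82)],.027))
E
```

```text
tall [[0.60983792 0.0871316 ]] track [[0.51712315 0.09888415]
 [0.70343067 0.0899685 ]]
```

Call:
send_rows(steps=[[1,1,25,0,0,-0.8,1],[0,0,25,0,0,0,1],[0,0,25,0,0,0,1],[0,0,20,0,0,0,1],[0,0,13,0,0,0,1]])

```text
t: 9.7
eef_pos: [0.6048, 0.0075, 0.0375]
tool_rot: [-2.261, -2.179, 0.003]
contact_force: [0.2, -0.9, -1.8]
finger_gap: 0.0596
finger_force: 30.0
```

Call:
send_rows(steps=[[0,0,2,0,0,0,1],[0,0,0,0,0,0,1],[0,0,0,0,0,0,1],[0,0,0,0,0,0,1],[0,0,0,0,0,0,1]])

```text
t: 10.12
eef_pos: [0.6066, 0.0075, 0.0387]
tool_rot: [2.261, 2.18, 0.002]
contact_force: [-0.5, -0.2, -2.0]
finger_gap: 0.0597
finger_force: 30.0
```

Call:
send_rows(steps=[[0,0,2,0,0,0,1],[0,0,0,0,0,0,1],[0,0,0,0,0,0,1],[0,0,1,0,0,0,1],[0,0,0,0,0,0,1]])

```text
t: 10.53
eef_pos: [0.606, 0.0075, 0.0358]
tool_rot: [-2.261, -2.181, 0.0]
contact_force: [-2.6, 0.7, 8.9]
finger_gap: 0.0601
finger_force: 30.0
```

Call:
send_rows(steps=[[0,0,1,0,0,0,1],[0,0,0,0,0,0,1],[0,0,0,0,0,0,1],[0,0,0,0,0,0,1],[0,0,0,0,0,0,1]])

```text
t: 10.95
eef_pos: [0.606, 0.0075, 0.0357]
tool_rot: [-2.261, -2.181, 0.0]
contact_force: [-5.5, -0.6, 18.4]
finger_gap: 0.0597
finger_force: 30.0
```

Contact with the board is felt at 9–18 N, so I'll release, lift and back off to look.

Call:
send_rows(steps=[[0,0,-2,0,0,0,1],[0,0,-1,0,0,0,0.2],[0,0,0,0,0,0,0],[0,0,0,0,0,0,0],[0,0,0,0,0,0,0]])

```text
t: 11.37
eef_pos: [0.6059, 0.0075, 0.0365]
tool_rot: [-2.261, -2.181, 0.0]
contact_force: [0.1, 0.7, 0.0]
finger_gap: 0.0827
finger_force: 0.0
```

Call:
send_rows(steps=[[0,0,-15,0,0,0,0],[0,0,-25,0,0,0,0],[0,0,-30,0,0,0,0],[0,0,-30,0,0,0,0],[0,0,-30,0,0,0,0]])

```text
t: 11.78
eef_pos: [0.6055, 0.0075, 0.1675]
tool_rot: [-2.261, -2.18, 0.001]
contact_force: [-0.3, 0.2, 0.1]
finger_gap: 0.0875
finger_force: 0.0
```

Call:
send_rows(steps=[[-30,0,-25,0,0,0,0],[-30,0,-25,0,0,0,0],[-30,0,-25,0,0,0,0],[-30,0,-25,0,0,0,0],[-35,0,-20,0,0,0,0]])

```text
t: 12.2
eef_pos: [0.6005, -0.1483, 0.2887]
tool_rot: [2.259, 2.181, 0.002]
contact_force: [1.8, -0.7, -0.1]
finger_gap: 0.0879
finger_force: 0.0
```

Call:
send_rows(steps=[[0,0,0,0,0,0,0],[0,0,0,0,0,0,0],[0,0,0,0,0,0,0],[0,0,0,0,0,0,0],[0,0,0,0,0,0,0]])

```text
t: 12.62
eef_pos: [0.5998, -0.146, 0.2853]
tool_rot: [-2.258, -2.181, 0.002]
contact_force: [0.4, 0.1, 0.9]
finger_gap: 0.0883
finger_force: 0.0
```

```bash
python3 - <<'E'
from h import *
import pickle
go(.45,-.45,.25,88)
p=shot("wrist","w6"); pickle.dump(p,open("w6.pkl","wb"))
E
```

```text
pos [ 0.5998 -0.146   0.2853] yaw 88.02 tilt 0.14 t 12.62
 total tool shift mm [-309.  -139.2   35.4] (at present yaw)
 tool wz deg for yaw 88 : 0.02
```

View pics/w6.png

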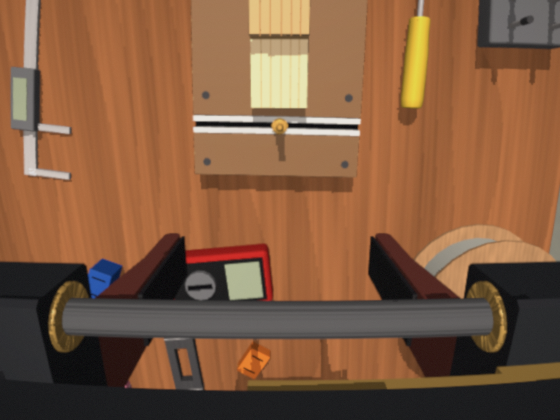

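The timber's thin end spans (251,107)–(308,109), and the yellow stud at (280,126) is centred on it. I'll measure that and go on to the right-hand parts.

Call:
send_rows(steps=[[-31,-14,3,0,0,0,0],[-31,-14,3,0,0,0,0],[-31,-14,3,0,0,0,0],[-31,-14,3,0,0,0,0],[-31,-14,3,0,0,0,0]])

```text
t: 13.08
eef_pos: [0.5242, -0.3, 0.2709]
tool_rot: [-2.258, -2.182, 0.0]
contact_force: [-0.2, -0.7, 0.1]
finger_gap: 0.0875
finger_force: 0.0
```

Call:
send_rows(steps=[[-31,-14,3,0,0,0,0],[-31,-14,3,0,0,0,0],[-31,-14,3,0,0,0,0],[-31,-14,3,0,0,0,0],[-31,-14,3,0,0,0,0]])

```text
t: 13.5
eef_pos: [0.4488, -0.4526, 0.2559]
tool_rot: [-2.259, -2.182, -0.0]
contact_force: [1.0, -0.7, -0.5]
finger_gap: 0.0873
finger_force: 0.0
```

Call:
send_rows(steps=[[0,0,0,0,0,0,0],[0,0,0,0,0,0,0],[0,0,0,0,0,0,0],[0,0,0,0,0,0,0],[0,0,0,0,0,0,0]])

```text
t: 13.92
eef_pos: [0.4502, -0.4508, 0.2567]
tool_rot: [-2.259, -2.183, -0.0]
contact_force: [-0.6, 0.2, -0.6]
finger_gap: 0.0876
finger_force: 0.0
```

```bash
cat >> h.py <<'E'
def seg(p,lo,hi,z,roi):
    x0,y0,x1,y1=roi
    hsv=cv2.cvtColor(p["color"],cv2.COLOR_RGB2HSV)[y0:y1,x0:x1]
    m=cv2.inRange(hsv,lo,hi); n,l,st,_=cv2.connectedComponentsWithStats(m);k=1+np.argmax(st[1:,4])
    c=np.vstack(cv2.findContours((l==k).astype(np.uint8),cv2.RETR_EXTERNAL,2)[0]).reshape(-1,2)+[x0,y0]
    r=cv2.minAreaRect((px2w(p,c,z)*1000).astype(np.float32))
    print(st[k]+[x0,y0,0,0,0],"box pts",cv2.boxPoints(r).round(1).tolist(),"c",np.round(r[0],1),"size",np.round(r[1],1),"ang of w-side",round(r[2],1))
E
python3 - <<'E'
from h import *
import pickle
p=pickle.load(open("w6.pkl","rb"))
print("thin end",px2w(p,[(251,107.5),(308,109)],.045).round(4).tolist(),"short",px2w(p,[(280,126)],.033),"step",px2w(p,[(250,36),(309,39)],.063).round(4).tolist())
go(.45,-.45,.25,88)
p=shot("wrist","w7"); pickle.dump(p,open("w7.pkl","wb"))
E
```

```text
thin end [[0.573, -0.0751], [0.6341, -0.0788]] short [[ 0.60347946 -0.09635399]] step [[0.5766, -0.0056], [0.6349, -0.0105]]
pos [ 0.4502 -0.4508  0.2567] yaw 88.04 tilt 0.01 t 13.92
 total tool shift mm [ 0.8 -0.2  6.7] (at present yaw)
 tool wz deg for yaw 88 : 0.04
```

View pics/w7.png

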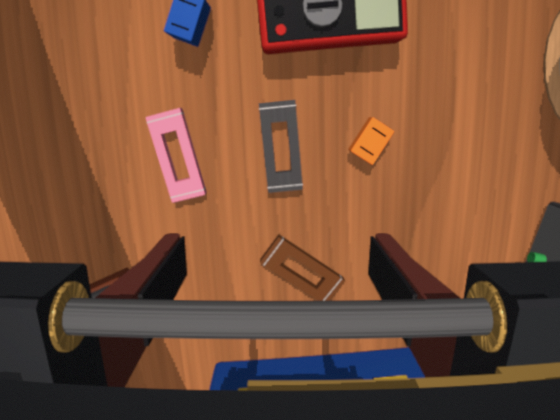

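w7 shows the dark strap (281,146), orange (372,141), blue (187,17), the pink look-alike (175,155) and the brown one (301,268). I'll segment the orange spacer, the strap and the blue spacer.

```bash
python3 - <<'E'
from h import *
import pickle
p=pickle.load(open("w7.pkl","rb"))
seg(p,(5,200,150),(25,255,255),.018,(340,110,405,175))
seg(p,(100,120,120),(130,255,255),.036,(150,0,225,60))
seg(p,(0,0,0),(180,90,140),.012,(245,90,315,205))
go(.556,-.419,.1)
E
```

```text
[350 118  23  35 121] box pts [[529.0999755859375, -428.8999938964844], [534.5999755859375, -431.79998779296875], [554.2000122070312, -395.79998779296875], [548.7999877929688, -392.79998779296875]] c [ 541.7 -412.3] size [41.1  6.2] ang of w-side 61.4
[ 165    0   39   41 1026] box pts [[341.8999938964844, -302.0], [368.29998779296875, -312.70001220703125], [383.5, -275.1000061035156], [357.20001220703125, -264.3999938964844]] c [ 362.7 -288.6] size [40.5 28.5] ang of w-side 68.0
[ 260  106   42   87 2060] box pts [[432.29998779296875, -382.3999938964844], [438.20001220703125, -475.0], [477.1000061035156, -472.5], [471.29998779296875, -379.8999938964844]] c [ 454.7 -427.4] size [39.  92.8] ang of w-side 3.6
pos [ 0.4501 -0.4509  0.2568] yaw 88.04 tilt 0.01 t 13.97
 total tool shift mm [ 35.5 104.7 156.8] (at present yaw)
```

```bash
python3 - <<'E'
from h import *
import pickle
p=pickle.load(open("w7.pkl","rb"))
hsv=cv2.cvtColor(p["color"],cv2.COLOR_RGB2HSV);print(hsv[150,372],hsv[128,385],hsv[180,400],hsv[145,380])
for v in(190,215):seg(p,(5,150,v),(25,255,255),.018,(340,110,405,175))
E
```

```text
[ 14 199 235] [ 14 198 235] [ 12 160 166] [ 14 197 236]
[ 351  117   44   47 1018] box pts [[530.2000122070312, -429.29998779296875], [555.2000122070312, -445.79998779296875], [579.4000244140625, -409.0], [554.4000244140625, -392.6000061035156]] c [ 554.8 -419.2] size [44.  29.9] ang of w-side 56.6
[352 118  42  46 911] box pts [[531.0, -429.29998779296875], [554.9000244140625, -445.0], [578.4000244140625, -409.3999938964844], [554.5, -393.70001220703125]] c [ 554.7 -419.4] size [42.6 28.7] ang of w-side 56.6
```

Call:
send_rows(steps=[[7,20.7,31,0,0,0,0],[7,20.7,31,0,0,0,0],[7,20.7,31,0,0,0,0],[7,20.7,31,0,0,0,0],[7,20.7,31,0,0,0,0]])

```text
t: 14.38
eef_pos: [0.5555, -0.4197, 0.1007]
tool_rot: [2.259, 2.182, 0.0]
contact_force: [-0.4, -0.3, 1.2]
finger_gap: 0.0877
finger_force: 0.0
```

Call:
send_rows(steps=[[0,0,0,0,0,-6.5,0],[0,0,0,0,0,-6.5,0],[0,0,0,0,0,-6.5,0],[0,0,0,0,0,-6.5,0],[0,0,0,0,0,-6.5,0]])

```text
t: 14.8
eef_pos: [0.5547, -0.4199, 0.1016]
tool_rot: [-1.551, -2.732, -0.0]
contact_force: [-0.5, -0.1, 0.2]
finger_gap: 0.0879
finger_force: 0.0
```

Call:
send_rows(steps=[[0,0,0,0,0,-6.5,0],[0,0,0,0,0,-6.5,0],[0,0,0,0,0,-6.5,0],[0,0,0,0,0,-6.5,0],[0,0,0,0,0,0,0]])

```text
t: 15.22
eef_pos: [0.5546, -0.4201, 0.1019]
tool_rot: [0.899, 3.01, -0.0]
contact_force: [1.7, -0.5, 0.5]
finger_gap: 0.0879
finger_force: 0.0
```

```bash
python3 - <<'E'
from h import *
import pickle
go(.5548,-.4193,.006,146.6)
p=shot("wrist","w8"); pickle.dump(p,open("w8.pkl","wb"))
seg(p,(5,150,200),(25,255,255),.018,(180,120,380,300))
E
```

```text
pos [ 0.5546 -0.4201  0.1019] yaw 146.73 tilt 0.02 t 15.22
 total tool shift mm [ 0.3  0.8 95.9] (at present yaw)
 tool wz deg for yaw 146.6 : 0.13
[ 248  189   64   41 2398] box pts [[530.7000122070312, -429.70001220703125], [555.0, -445.6000061035156], [579.0999755859375, -408.79998779296875], [554.7999877929688, -392.8999938964844]] c [ 554.9 -419.2] size [44. 29.] ang of w-side 56.7
```

Position agrees to under 1 mm; descending and gripping.

Call:
send_rows(steps=[[0.3,0.8,22,0,0,0,0],[0,0,22,0,0,0,0],[0,0,22,0,0,0,0],[0,0,20,0,0,0,0],[0,0,10,0,0,0,0]])

```text
t: 15.68
eef_pos: [0.5533, -0.4187, 0.0032]
tool_rot: [-0.911, -3.004, -0.002]
contact_force: [-0.8, -0.8, 0.1]
finger_gap: 0.0878
finger_force: 0.0
```

Call:
send_rows(steps=[[0,0,0,0,0,0,0.5],[0,0,0,0,0,0,1],[0,0,0,0,0,0,1],[0,0,0,0,0,0,1],[0,0,0,0,0,0,1]])

```text
t: 16.1
eef_pos: [0.5549, -0.4206, 0.0071]
tool_rot: [0.907, 3.006, -0.001]
contact_force: [-0.0, 0.3, -0.6]
finger_gap: 0.0583
finger_force: 0.0
```

Call:
send_rows(steps=[[0,0,-15,0,0,0,1],[0,0,-30,0,0,0,1],[0,0,-30,0,0,0,1],[0,0,-30,0,0,0,1],[0,0,-20,0,0,0,1]])

```text
t: 16.52
eef_pos: [0.5552, -0.421, 0.1356]
tool_rot: [0.906, 3.004, -0.003]
contact_force: [0.2, -0.1, 0.1]
finger_gap: 0.0245
finger_force: 0.0
```

Call:
send_rows(steps=[[0,0,0,0,0,6.6,1],[0,0,0,0,0,6.6,1],[0,0,0,0,0,6.6,1],[0,0,0,0,0,6.6,1],[0,0,0,0,0,6.6,1]])

```text
t: 16.93
eef_pos: [0.5544, -0.4203, 0.1327]
tool_rot: [1.731, 2.62, -0.0]
contact_force: [0.4, 0.6, 0.9]
finger_gap: 0.0006
finger_force: 0.0
```

Call:
send_rows(steps=[[0,0,0,0,0,6.6,1],[0,0,0,0,0,6.6,1],[0,0,0,0,0,6.6,1],[0,0,0,0,0,6.3,1],[0,0,0,0,0,0,1]])

```text
t: 17.35
eef_pos: [0.5544, -0.4204, 0.1324]
tool_rot: [2.276, 2.163, 0.0]
contact_force: [0.1, -0.3, 0.4]
finger_gap: 0.0004
finger_force: 0.0
```

Call:
send_rows(steps=[[29.2,3.5,0,0,0,0,1],[29.2,3.5,0,0,0,0,1],[29.2,3.5,0,0,0,0,1],[29.2,3.5,0,0,0,0,1],[29.2,3.5,0,0,0,0,1]])

```text
t: 17.77
eef_pos: [0.5786, -0.274, 0.1319]
tool_rot: [2.268, 2.172, 0.001]
contact_force: [0.7, -0.4, 0.5]
finger_gap: 0.0006
finger_force: 0.0
```

Call:
send_rows(steps=[[29.2,3.5,0,0,0,0,1],[29.2,3.5,0,0,0,0,1],[29.2,3.5,0,0,0,0,1],[29.2,3.5,0,0,0,0,1],[29.2,3.5,0,0,0,0,1]])

```text
t: 18.18
eef_pos: [0.603, -0.1287, 0.132]
tool_rot: [2.268, 2.173, 0.001]
contact_force: [-0.2, 0.5, 0.4]
finger_gap: 0.0007
finger_force: 0.0
```

Call:
send_rows(steps=[[0,0,0,0,0,0,1],[0,0,0,0,0,0,1],[0,0,0,0,0,0,1],[0,0,0,0,0,0,1],[0,0,0,0,0,0,1]])

```text
t: 18.6
eef_pos: [0.6026, -0.1313, 0.1309]
tool_rot: [2.273, 2.168, 0.0]
contact_force: [0.2, -0.1, 0.0]
finger_gap: 0.0007
finger_force: 0.0
```

```bash
python3 - <<'E'
from h import *
import pickle
go(.6016,-.129,.036,87.6)
p=shot("wrist","w9"); pickle.dump(p,open("w9.pkl","wb"))
E
```

```text
pos [ 0.6026 -0.1313  0.1309] yaw 87.29 tilt 0.02 t 18.6
 total tool shift mm [ 2.2 -1.1 94.9] (at present yaw)
 tool wz deg for yaw 87.6 : -0.31
```

View pics/w9.png

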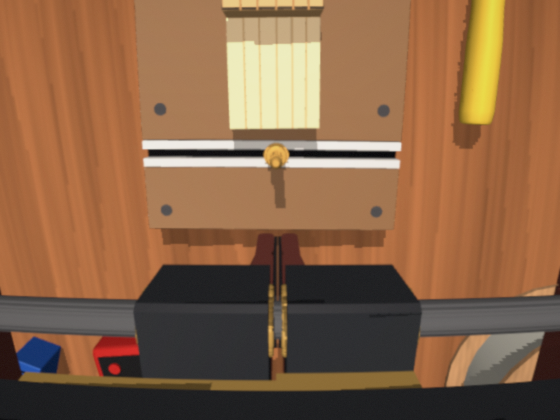

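The gripper closed too slowly, so the lift came up empty and orange should still be in place. The picture confirms the yellow stud at (276,156). Going back, and allowing 10 rows to close.

Call:
send_rows(steps=[[-29,-3.5,0,0,0,0,0],[-29,-3.5,0,0,0,0,0],[-29,-3.5,0,0,0,0,0],[-29,-3.5,0,0,0,0,0],[-29,-3.5,0,0,0,0,0]])

```text
t: 19.07
eef_pos: [0.5777, -0.2762, 0.1306]
tool_rot: [-2.273, -2.168, 0.0]
contact_force: [0.5, -0.4, 0.3]
finger_gap: 0.0302
finger_force: 0.0
```

Call:
send_rows(steps=[[-29,-3.5,0,0,0,0,0],[-29,-3.5,0,0,0,0,0],[-29,-3.5,0,0,0,0,0],[-29,-3.5,0,0,0,0,0],[-29,-3.5,0,0,0,0,0]])

```text
t: 19.48
eef_pos: [0.5531, -0.4203, 0.1306]
tool_rot: [-2.273, -2.168, 0.0]
contact_force: [0.1, 0.4, 0.3]
finger_gap: 0.0637
finger_force: 0.0
```

Call:
send_rows(steps=[[0,0,6,0,0,-6.6,0],[0,0,6,0,0,-6.6,0],[0,0,6,0,0,-6.6,0],[0,0,6,0,0,-6.6,0],[0,0,6,0,0,-6.6,0]])

```text
t: 19.9
eef_pos: [0.5535, -0.4191, 0.1002]
tool_rot: [-1.557, -2.729, -0.0]
contact_force: [0.0, 0.7, -0.2]
finger_gap: 0.0878
finger_force: 0.0
```

Call:
send_rows(steps=[[0,0,0,0,0,-6.6,0],[0,0,0,0,0,-6.6,0],[0,0,0,0,0,-6.6,0],[0,0,0,0,0,-6.6,0],[0,0,0,0,0,0,0]])

```text
t: 20.32
eef_pos: [0.5536, -0.4188, 0.1005]
tool_rot: [-0.894, -3.011, -0.0]
contact_force: [0.9, 0.3, -1.2]
finger_gap: 0.0882
finger_force: 0.0
```

```bash
python3 - <<'E'
from h import *
import pickle
p9=pickle.load(open("w9.pkl","rb"));print("short",px2w(p9,[(276,156)],.033),"thin end",px2w(p9,[(228,128),(320,129)],.045).round(4).tolist())
p=shot("wrist"); pickle.dump(p,open("w10.pkl","wb"))
seg(p,(5,150,200),(25,255,255),.018,(180,120,380,300))
go(.5549,-.4193,.006,146.7)
E
```

```text
short [[ 0.60275688 -0.09630713]] thin end [[0.5717, -0.0745], [0.6332, -0.0781]]
[ 247  191   64   42 2407] box pts [[530.4000244140625, -429.5], [555.2000122070312, -445.70001220703125], [579.0, -409.20001220703125], [554.2000122070312, -393.0]] c [ 554.7 -419.3] size [43.5 29.7] ang of w-side 56.9
pos [ 0.5537 -0.4188  0.1005] yaw 146.56 tilt 0.01 t 20.37
 total tool shift mm [-1.3  0.2 94.5] (at present yaw)
 tool wz deg for yaw 146.7 : -0.14
```

Call:
send_rows(steps=[[-1,0,22,0,0,0,0],[0,0,22,0,0,0,0],[0,0,22,0,0,0,0],[0,0,20,0,0,0,0],[0,0,9,0,0,0,0.3]])

```text
t: 20.78
eef_pos: [0.5534, -0.418, 0.0028]
tool_rot: [-0.904, -3.005, -0.002]
contact_force: [-0.7, 0.6, -0.6]
finger_gap: 0.0844
finger_force: 0.0
```

Call:
send_rows(steps=[[0,0,0,0,0,0,1],[0,0,0,0,0,0,1],[0,0,0,0,0,0,1],[0,0,0,0,0,0,1],[0,0,0,0,0,0,1]])

```text
t: 21.2
eef_pos: [0.5558, -0.4192, 0.0071]
tool_rot: [0.899, 3.008, -0.001]
contact_force: [-1.2, 0.3, -0.0]
finger_gap: 0.0517
finger_force: 0.0
```

Call:
send_rows(steps=[[0,0,0,0,0,0,1],[0,0,0,0,0,0,1],[0,0,0,0,0,0,1],[0,0,0,0,0,0,1],[0,0,0,0,0,0,1]])

```text
t: 21.62
eef_pos: [0.5556, -0.419, 0.0067]
tool_rot: [0.899, 3.009, -0.001]
contact_force: [-0.4, 0.2, 6.8]
finger_gap: 0.0435
finger_force: 30.0
```

Gripped at 43.5 mm. Lifting and carrying it to beyond the short stud.

Call:
send_rows(steps=[[0,0,-15,0,0,0,1],[0,0,-30,0,0,0,1],[0,0,-30,0,0,0,1],[0,0,-30,0,0,0,1],[0,0,-20,0,0,0,1]])

```text
t: 22.03
eef_pos: [0.5559, -0.4193, 0.1346]
tool_rot: [0.898, 3.007, -0.002]
contact_force: [-0.2, -1.0, -0.5]
finger_gap: 0.0438
finger_force: 30.0
```

Call:
send_rows(steps=[[0,0,0,0,0,6.6,1],[0,0,0,0,0,6.6,1],[0,0,0,0,0,6.6,1],[0,0,0,0,0,6.6,1],[0,0,0,0,0,6.6,1]])

```text
t: 22.45
eef_pos: [0.555, -0.4186, 0.1317]
tool_rot: [1.724, 2.626, -0.0]
contact_force: [0.5, 0.3, -0.7]
finger_gap: 0.044
finger_force: 30.0
```

Call:
send_rows(steps=[[0,0,0,0,0,6.6,1],[0,0,0,0,0,6.6,1],[0,0,0,0,0,6.6,1],[0,0,0,0,0,6.2,1],[0,0,0,0,0,0,1]])

```text
t: 22.87
eef_pos: [0.5551, -0.4186, 0.1315]
tool_rot: [2.269, 2.173, 0.0]
contact_force: [-0.5, 0.0, -1.0]
finger_gap: 0.0438
finger_force: 30.0
```

Call:
send_rows(steps=[[29,3.5,0,0,0,0,1],[29,3.5,0,0,0,0,1],[29,3.5,0,0,0,0,1],[29,3.5,0,0,0,0,1],[29,3.5,0,0,0,0,1]])

```text
t: 23.28
eef_pos: [0.5782, -0.2732, 0.1313]
tool_rot: [2.261, 2.181, 0.0]
contact_force: [0.8, 0.2, -0.3]
finger_gap: 0.0436
finger_force: 30.0
```

Call:
send_rows(steps=[[29,3.5,0,0,0,0,1],[29,3.5,0,0,0,0,1],[29,3.5,0,0,0,0,1],[29,3.5,0,0,0,0,1],[29,3.5,0,0,0,0,1]])

```text
t: 23.7
eef_pos: [0.6016, -0.1288, 0.1313]
tool_rot: [2.261, 2.181, 0.0]
contact_force: [0.4, 0.6, -0.6]
finger_gap: 0.0436
finger_force: 30.0
```

Call:
send_rows(steps=[[0,0,0,0,0,0,1],[0,0,0,0,0,0,1],[0,0,0,0,0,0,1],[0,0,0,0,0,0,1],[0,0,0,0,0,0,1]])

```text
t: 24.12
eef_pos: [0.6014, -0.1315, 0.1308]
tool_rot: [2.266, 2.176, -0.0]
contact_force: [0.5, 0.5, -0.5]
finger_gap: 0.0436
finger_force: 30.0
```

```bash
python3 - <<'E'
from h import *
go(.6016,-.1295,.036,87.6)
print(arm.observe()["finger_gap"])
E
```

```text
pos [ 0.6014 -0.1315  0.1308] yaw 87.69 tilt 0.01 t 24.12
 total tool shift mm [ 2.   0.1 94.8] (at present yaw)
 tool wz deg for yaw 87.6 : 0.09
0.0435661144776987
```

Call:
send_rows(steps=[[1.5,0,25,0,0,0,1],[0,0,25,0,0,0,1],[0,0,22,0,0,0,1],[0,0,15,0,0,0,1],[0,0,8,0,0,0,1]])

```text
t: 24.53
eef_pos: [0.6001, -0.1295, 0.0335]
tool_rot: [-2.264, -2.174, 0.003]
contact_force: [-4.1, 1.9, 22.3]
finger_gap: 0.0437
finger_force: 30.0
```

Call:
send_rows(steps=[[0,0,1,0,0,0,1],[0,0,1,0,0,0,1],[0,0,0.5,0,0,0,1],[0,0,0,0,0,0,1],[0,0,0,0,0,0,1]])

```text
t: 24.95
eef_pos: [0.602, -0.129, 0.0338]
tool_rot: [2.264, 2.176, 0.001]
contact_force: [0.3, -0.4, -0.2]
finger_gap: 0.0433
finger_force: 30.0
```

Resting on the board; releasing and moving over the blue spacer.

Call:
send_rows(steps=[[0,0,0,0,0,0,0],[0,0,0,0,0,0,0],[0,0,0,0,0,0,0],[0,0,-10,0,0,0,0],[0,0,-20,0,0,0,0]])

```text
t: 25.37
eef_pos: [0.5998, -0.1283, 0.0619]
tool_rot: [-2.262, -2.175, 0.004]
contact_force: [-0.2, 0.3, 0.5]
finger_gap: 0.0731
finger_force: 0.0
```

Call:
send_rows(steps=[[0,0,-25,0,0,0,0],[0,0,-30,0,0,0,0],[0,0,-30,0,0,0,0],[-17,-23.2,0,0,0,0,0],[-17,-23.2,0,0,0,0,0]])

```text
t: 25.78
eef_pos: [0.5558, -0.1611, 0.1514]
tool_rot: [2.259, 2.176, 0.005]
contact_force: [-0.7, -1.7, -0.3]
finger_gap: 0.0877
finger_force: 0.0
```

Call:
send_rows(steps=[[-17,-23.2,0,0,0,0,0],[-17,-23.2,0,0,0,0,0],[-17,-23.2,0,0,0,0,0],[-17,-23.2,0,0,0,0,0],[-17,-23.2,0,0,0,0,0]])

```text
t: 26.2
eef_pos: [0.4335, -0.2418, 0.149]
tool_rot: [2.264, 2.177, 0.0]
contact_force: [0.4, 0.1, 0.7]
finger_gap: 0.0878
finger_force: 0.0
```

Call:
send_rows(steps=[[-17,-23.2,0,0,0,0,0],[-17,-23.2,0,0,0,0,0],[-17,-23.2,0,0,0,0,0],[0,0,0,0,0,-6.4,0],[0,0,0,0,0,-6.4,0]])

```text
t: 26.62
eef_pos: [0.3618, -0.2903, 0.149]
tool_rot: [2.005, 2.418, -0.0]
contact_force: [0.5, 0.3, -0.0]
finger_gap: 0.088
finger_force: 0.0
```

Call:
send_rows(steps=[[0,0,0,0,0,-6.4,0],[0,0,0,0,0,-6.4,0],[0,0,0,0,0,-6.4,0],[0,0,0,0,0,-6.4,0],[0,0,0,0,0,-6.4,0]])

```text
t: 27.03
eef_pos: [0.3631, -0.2895, 0.1489]
tool_rot: [1.256, 2.879, -0.0]
contact_force: [-0.2, 0.2, -0.2]
finger_gap: 0.0879
finger_force: 0.0
```

Call:
send_rows(steps=[[0,0,0,0,0,-6.4,0],[0,0,0,0,0,-6.4,0],[0,0,0,0,0,-6.4,0],[0,0,0,0,0,-6.4,0],[0,0,0,0,0,0,0]])

```text
t: 27.45
eef_pos: [0.3632, -0.2895, 0.1489]
tool_rot: [0.589, 3.085, -0.001]
contact_force: [1.2, 0.2, -0.6]
finger_gap: 0.0878
finger_force: 0.0
```

```bash
python3 - <<'E'
from h import *
import pickle
go(.3627,-.2886,.008,158)
p=shot("wrist"); cv2.imwrite("pics/w11.png",p["color"][:,:,::-1]);pickle.dump(p,open("w11.pkl","wb"))
seg(p,(100,120,100),(130,255,255),.036,(180,60,380,300))
print(arm.observe()["q"].round(2))
E
```

```text
pos [ 0.3632 -0.2895  0.1489] yaw 158.36 tilt 0.05 t 27.45
 total tool shift mm [  0.9   0.7 140.9] (at present yaw)
 tool wz deg for yaw 158 : 0.36
[ 253  174   56   42 2146] box pts [[337.20001220703125, -300.29998779296875], [367.5, -312.29998779296875], [383.29998779296875, -272.3999938964844], [353.0, -260.3999938964844]] c [ 360.3 -286.3] size [42.9 32.6] ang of w-side 68.4
[-0.7   0.3   2.03  0.    0.81 -1.89]
```

Call:
send_rows(steps=[[2.5,1.9,30,0,0,0,0],[0,0,32,0,0,0,0],[0,0,32,0,0,0,0],[0,0,30,0,0,0,0],[0,0,16,0,0,0,0.3]])

```text
t: 27.92
eef_pos: [0.3605, -0.2859, 0.0059]
tool_rot: [-0.602, -3.081, -0.002]
contact_force: [-0.2, 0.5, -0.1]
finger_gap: 0.0835
finger_force: 0.0
```

Call:
send_rows(steps=[[0,0,0,0,0,0,1],[0,0,0,0,0,0,1],[0,0,0,0,0,0,1],[0,0,0,0,0,0,1],[0,0,0,0,0,0,1]])

```text
t: 28.33
eef_pos: [0.3623, -0.2874, 0.0095]
tool_rot: [0.596, 3.082, -0.002]
contact_force: [0.2, -0.2, -0.2]
finger_gap: 0.0512
finger_force: 0.0
```

Call:
send_rows(steps=[[0,0,0,0,0,0,1],[0,0,0,0,0,0,1],[0,0,0,0,0,0,1],[0,0,0,0,0,0,1],[0,0,0,0,0,0,1]])

```text
t: 28.75
eef_pos: [0.362, -0.2872, 0.0092]
tool_rot: [0.596, 3.083, -0.001]
contact_force: [-1.8, 0.4, 8.5]
finger_gap: 0.0439
finger_force: 30.0
```

Call:
send_rows(steps=[[0,0,-15,0,0,0,1],[0,0,-35,0,0,0,1],[0,0,-35,0,0,0,1],[0,0,-35,0,0,0,1],[0,0,-25,0,0,0,1]])

```text
t: 29.17
eef_pos: [0.3619, -0.2871, 0.1562]
tool_rot: [0.596, 3.082, -0.002]
contact_force: [0.7, -0.8, -0.6]
finger_gap: 0.0439
finger_force: 30.0
```

Call:
send_rows(steps=[[0,0,0,0,0,6.5,1],[0,0,0,0,0,6.5,1],[0,0,0,0,0,6.5,1],[0,0,0,0,0,6.5,1],[0,0,0,0,0,6.5,1]])

```text
t: 29.58
eef_pos: [0.3613, -0.2867, 0.1537]
tool_rot: [1.443, 2.79, -0.0]
contact_force: [0.8, 0.1, -0.3]
finger_gap: 0.0436
finger_force: 30.0
```

Call:
send_rows(steps=[[0,0,0,0,0,6.5,1],[0,0,0,0,0,6.5,1],[0,0,0,0,0,6.5,1],[0,0,0,0,0,6.5,1],[0,0,0,0,0,6.5,1]])

```text
t: 30.0
eef_pos: [0.3613, -0.2866, 0.1535]
tool_rot: [2.166, 2.275, 0.0]
contact_force: [0.1, 0.3, -0.9]
finger_gap: 0.0439
finger_force: 30.0
```

Call:
send_rows(steps=[[27.9,15.4,0,0,0,5.8,1],[27.9,15.4,0,0,0,0,1],[27.9,15.4,0,0,0,0,1],[27.9,15.4,0,0,0,0,1],[27.9,15.4,0,0,0,0,1]])

```text
t: 30.42
eef_pos: [0.4424, -0.1481, 0.1536]
tool_rot: [2.273, 2.168, 0.0]
contact_force: [0.6, -0.8, -0.8]
finger_gap: 0.0438
finger_force: 30.0
```

Call:
send_rows(steps=[[27.9,15.4,0,0,0,0,1],[27.9,15.4,0,0,0,0,1],[27.9,15.4,0,0,0,0,1],[27.9,15.4,0,0,0,0,1],[27.9,15.4,0,0,0,0,1]])

```text
t: 30.83
eef_pos: [0.5259, -0.0121, 0.1536]
tool_rot: [2.272, 2.169, 0.0]
contact_force: [-0.5, 0.3, -1.3]
finger_gap: 0.0439
finger_force: 30.0
```

Call:
send_rows(steps=[[27.9,15.4,0,0,0,0,1],[27.9,15.4,0,0,0,0,1],[27.9,15.4,0,0,0,0,1],[27.9,15.4,0,0,0,0,1],[27.9,15.4,0,0,0,0,1]])

```text
t: 31.25
eef_pos: [0.6092, 0.1236, 0.1535]
tool_rot: [2.272, 2.169, 0.0]
contact_force: [1.0, -0.6, -0.4]
finger_gap: 0.0438
finger_force: 30.0
```

Call:
send_rows(steps=[[0,0,0,0,0,0,1],[0,0,0,0,0,0,1],[0,0,0,0,0,0,1],[0,0,0,0,0,0,1],[0,0,0,0,0,0,1]])

```text
t: 31.67
eef_pos: [0.6081, 0.121, 0.1532]
tool_rot: [-2.274, -2.168, 0.001]
contact_force: [0.1, -1.3, -0.0]
finger_gap: 0.0437
finger_force: 30.0
```

```bash
python3 - <<'E'
from h import *
go(.6104,.1215,.0365,87.6)
E
```

```text
pos [0.6081 0.121  0.1532] yaw 87.26 tilt 0.04 t 31.67
 total tool shift mm [  0.7   2.3 116.7] (at present yaw)
 tool wz deg for yaw 87.6 : -0.34
```

Call:
send_rows(steps=[[0.7,2,30,0,0,-0.3,1],[0,0,30,0,0,0,1],[0,0,28,0,0,0,1],[0,0,15,0,0,0,1],[0,0,9,0,0,0,1]])

```text
t: 32.08
eef_pos: [0.6091, 0.1215, 0.039]
tool_rot: [-2.267, -2.172, 0.005]
contact_force: [0.4, -0.8, -0.5]
finger_gap: 0.0439
finger_force: 30.0
```

Call:
send_rows(steps=[[0,0,1,0,0,0,1],[0,0,1,0,0,0,1],[0,0,1,0,0,0,1],[0,0,1,0,0,0,1],[0,0,0,0,0,0,1]])

```text
t: 32.5
eef_pos: [0.6115, 0.1228, 0.0382]
tool_rot: [2.266, 2.174, 0.002]
contact_force: [-0.0, 1.5, -0.3]
finger_gap: 0.0441
finger_force: 30.0
```

Call:
send_rows(steps=[[-1,0,1,0,0,0,1],[0,0,0.7,0,0,0,1],[0,0,0,0,0,0,1],[0,0,0,0,0,0,1],[0,0,0,0,0,0,1]])

```text
t: 32.92
eef_pos: [0.6112, 0.1217, 0.0362]
tool_rot: [2.266, 2.175, 0.001]
contact_force: [-1.2, -0.2, 5.5]
finger_gap: 0.0439
finger_force: 30.0
```

Call:
send_rows(steps=[[0,0,0,0,0,0,0],[0,0,0,0,0,0,0],[0,0,0,0,0,0,0],[0,0,0,0,0,0,0],[0,0,-15,0,0,0,0]])

```text
t: 33.33
eef_pos: [0.6088, 0.1214, 0.0481]
tool_rot: [-2.265, -2.173, 0.006]
contact_force: [-0.2, -0.5, -0.0]
finger_gap: 0.0741
finger_force: 0.0
```

Call:
send_rows(steps=[[0,0,-30,0,0,0,0],[0,0,-35,0,0,0,0],[0,0,-35,0,0,0,0],[0,0,-35,0,0,0,0],[0,0,-35,0,0,0,0]])

```text
t: 33.75
eef_pos: [0.6104, 0.1217, 0.222]
tool_rot: [-2.267, -2.175, 0.001]
contact_force: [0.4, 0.6, -0.4]
finger_gap: 0.0878
finger_force: 0.0
```

Blue is placed. Now the left strap.

Call:
send_rows(steps=[[30.5,-6.4,7,0,0,0,0],[30.5,-6.4,7,0,0,0,0],[30.5,-6.4,7,0,0,0,0],[30.5,-6.4,7,0,0,0,0],[30.5,-6.4,7,0,0,0,0]])

```text
t: 34.17
eef_pos: [0.5847, 0.2767, 0.1852]
tool_rot: [2.267, 2.175, 0.0]
contact_force: [0.6, 0.7, 1.1]
finger_gap: 0.0876
finger_force: 0.0
```

Call:
send_rows(steps=[[30.5,-6.4,7,0,0,0,0],[30.5,-6.4,7,0,0,0,0],[30.5,-6.4,7,0,0,0,0],[30.5,-6.4,7,0,0,0,0],[30.5,-6.4,7,0,0,0,0]])

```text
t: 34.58
eef_pos: [0.5588, 0.4305, 0.1499]
tool_rot: [-2.267, -2.175, 0.001]
contact_force: [0.6, 0.2, -0.2]
finger_gap: 0.0878
finger_force: 0.0
```

Call:
send_rows(steps=[[0,0,0,0,0,4.8,0],[0,0,0,0,0,4.8,0],[0,0,0,0,0,4.8,0],[0,0,0,0,0,0,0],[0,0,0,0,0,0,0]])

```text
t: 35.0
eef_pos: [0.5593, 0.429, 0.1502]
tool_rot: [2.519, 1.877, -0.001]
contact_force: [-0.7, -0.2, -1.0]
finger_gap: 0.0877
finger_force: 0.0
```

```bash
python3 - <<'E'
from h import *
import pickle
go(.559,.4286,.005,73.2)
p=shot("wrist"); cv2.imwrite("pics/w12.png",p["color"][:,:,::-1]);pickle.dump(p,open("w12.pkl","wb"))
seg(p,(0,0,0),(180,90,160),.012,(215,70,345,300))
E
```

```text
pos [0.5593 0.429  0.1502] yaw 73.38 tilt 0.02 t 35.0
 total tool shift mm [-5.000e-01 -1.000e-01  1.452e+02] (at present yaw)
 tool wz deg for yaw 73.2 : 0.18
[ 254  132   49  116 4021] box pts [[525.9000244140625, 386.8999938964844], [564.4000244140625, 375.3999938964844], [592.7999877929688, 470.6000061035156], [554.2999877929688, 482.1000061035156]] c [559.3 428.7] size [99.3 40.2] ang of w-side 73.4
```

View pics/w12.png

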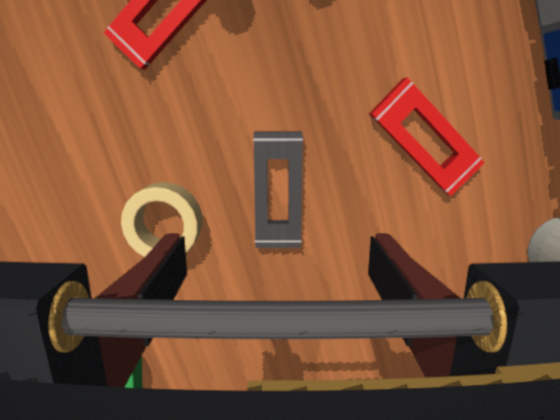

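The dark strap is centred at (278,190) between the fingers and aligned, with tape and red look-alikes well clear. Descending with a narrower opening.

Call:
send_rows(steps=[[0,0,32,0,0,0,0.22],[0,0,35,0,0,0,0.22],[0,0,35,0,0,0,0.22],[0,0,28,0,0,0,0.22],[0,0,12,0,0,0,0.22]])

```text
t: 35.47
eef_pos: [0.5573, 0.4272, 0.0042]
tool_rot: [-2.52, -1.876, 0.009]
contact_force: [0.7, -0.7, -0.6]
finger_gap: 0.0681
finger_force: 0.0
```

Call:
send_rows(steps=[[0,0,3,0,0,0,0.22],[0,0,0,0,0,0,0.22],[0,0,0,0,0,0,1],[0,0,0,0,0,0,1],[0,0,0,0,0,0,1]])

```text
t: 35.88
eef_pos: [0.5606, 0.4299, 0.0076]
tool_rot: [-2.521, -1.874, -0.005]
contact_force: [-0.4, -0.6, 0.4]
finger_gap: 0.0522
finger_force: 0.0
```

Call:
send_rows(steps=[[0,0,0,0,0,0,1],[0,0,0,0,0,0,1],[0,0,0,0,0,0,1],[0,0,0,0,0,0,1],[0,0,0,0,0,0,1]])

```text
t: 36.3
eef_pos: [0.56, 0.4295, 0.0066]
tool_rot: [2.521, 1.874, 0.002]
contact_force: [-1.1, -1.0, 5.8]
finger_gap: 0.0396
finger_force: 30.0
```

Call:
send_rows(steps=[[0,0,-12,0,0,0,1],[0,0,-30,0,0,0,1],[0,0,-38,0,0,0,1],[0,0,-38,0,0,0,1],[0,0,-32,0,0,0,1]])

```text
t: 36.72
eef_pos: [0.5594, 0.4291, 0.1582]
tool_rot: [-2.522, -1.874, -0.001]
contact_force: [0.3, 0.1, -2.1]
finger_gap: 0.0392
finger_force: 30.0
```

Call:
send_rows(steps=[[0,0,0,0,0,-4.7,1],[0,0,0,0,0,-4.7,1],[0,0,0,0,0,-4.7,1],[0,0,0,0,0,0,1],[0,0,0,0,0,0,1]])

```text
t: 37.13
eef_pos: [0.5591, 0.4289, 0.1556]
tool_rot: [-2.275, -2.166, 0.001]
contact_force: [-0.2, 0.9, -2.0]
finger_gap: 0.0393
finger_force: 30.0
```

Call:
send_rows(steps=[[-33.6,6.4,0,0,0,0,1],[-33.6,6.4,0,0,0,0,1],[-33.6,6.4,0,0,0,0,1],[-33.6,6.4,0,0,0,0,1],[-33.6,6.4,0,0,0,0,1]])

```text
t: 37.55
eef_pos: [0.5833, 0.2583, 0.1554]
tool_rot: [-2.275, -2.166, 0.001]
contact_force: [0.4, 0.4, -2.8]
finger_gap: 0.0393
finger_force: 30.0
```

Call:
send_rows(steps=[[-33.6,6.4,0,0,0,0,1],[-33.6,6.4,0,0,0,0,1],[-33.6,6.4,0,0,0,0,1],[-33.6,6.4,0,0,0,0,1],[-33.6,6.4,0,0,0,0,1]])

```text
t: 37.97
eef_pos: [0.6076, 0.0888, 0.1555]
tool_rot: [-2.275, -2.166, 0.0]
contact_force: [0.7, 0.1, -1.9]
finger_gap: 0.0398
finger_force: 30.0
```

Call:
send_rows(steps=[[0,0,0,0,0,0,1],[0,0,0,0,0,0,1],[0,0,0,0,0,0,1],[0,0,0,0,0,0,1],[0,0,0,0,0,0,1]])

```text
t: 38.38
eef_pos: [0.6076, 0.0917, 0.1554]
tool_rot: [-2.271, -2.17, 0.0]
contact_force: [-0.2, 0.3, -3.0]
finger_gap: 0.0396
finger_force: 30.0
```

```bash
python3 - <<'E'
from h import *
import pickle
go(.6092,.091,.0696,87.6)
p=shot("wrist"); cv2.imwrite("pics/w13.png",p["color"][:,:,::-1]);pickle.dump(p,open("w13.pkl","wb"))
E
```

```text
pos [0.6076 0.0917 0.1554] yaw 87.39 tilt 0.01 t 38.38
 total tool shift mm [-0.6  1.7 85.8] (at present yaw)
 tool wz deg for yaw 87.6 : -0.21
```

View pics/w13.png

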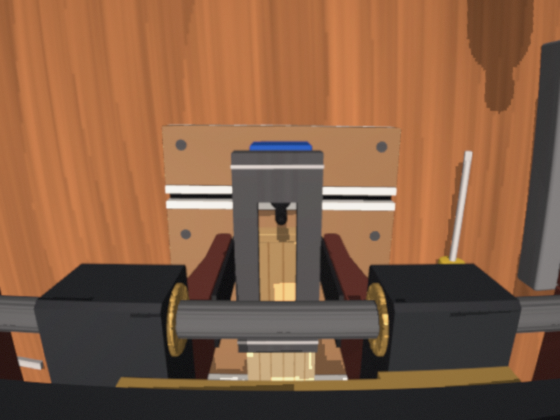

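The wrist view shows the stud tip at (281,214), seen through the slot (columns 259–297), with blue just beyond the strap's far end. I'll check the tip numerically.

```bash
python3 - <<'E'
from h import *
import pickle
p=pickle.load(open("w13.pkl","rb"))
im=cv2.cvtColor(p["color"],cv2.COLOR_RGB2GRAY)
m=im[205:240,262:296]<45
ys,xs=np.nonzero(m[8:]);print("low dark blob",xs.mean()+262,ys.max()+213, [ (r+205,(np.nonzero(m[r])[0]+262).tolist()[:1],(np.nonzero(m[r])[0]+262).tolist()[-1:]) for r in range(0,25,3)])
print("tip",px2w(p,[(281,216)],.086),"tip-base?",px2w(p,[(281,223)],.089))
X=w2px(p,[[.609,.088,.089],[.609,.088,.08],[.6092,.0915,.1488]]);print(X.round(1))
print("strap far line/near",px2w(p,[(232,152),(322,152),(237,349),(319,349)],.161).round(4).tolist())
E
```

```text
low dark blob 280.58878504672896 224 [(205, [274], [287]), (208, [276], [284]), (211, [276], [285]), (214, [276], [285]), (217, [276], [285]), (220, [276], [285]), (223, [278], [284]), (226, [], []), (229, [], [])]
tip [[0.60932356 0.09048061]] tip-base? [[0.6091262  0.08659001]]
[[280.7 221. ]
 [280.6 217. ]
 [282.  250. ]]
strap far line/near [[0.5898, 0.142], [0.6282, 0.1403], [0.5845, 0.0441], [0.6256, 0.0422]]
```

Call:
send_rows(steps=[[-1,2,15,0,0,-0.3,1],[0,0,20,0,0,0,1],[0,0,20,0,0,0,1],[0,0,15,0,0,0,1],[0,0,8,0,0,0,1]])

```text
t: 38.85
eef_pos: [0.6084, 0.0902, 0.0755]
tool_rot: [-2.264, -2.175, 0.003]
contact_force: [0.3, -0.0, -2.7]
finger_gap: 0.0394
finger_force: 30.0
```

Call:
send_rows(steps=[[0,0,3,0,0,0,1],[0,0,2,0,0,0,1],[0,0,0,0,0,0,1],[0,0,0,0,0,0,1],[0,0,0,0,0,0,1]])

```text
t: 39.27
eef_pos: [0.6104, 0.0895, 0.0734]
tool_rot: [2.266, 2.174, 0.002]
contact_force: [-0.3, -0.3, -2.4]
finger_gap: 0.0395
finger_force: 30.0
```

Call:
send_rows(steps=[[0,0,2,0,0,0,1],[0,0,1,0,0,0,1],[0,0,0,0,0,0,1],[0,0,0,0,0,0,1],[0,0,0,0,0,0,1]])

```text
t: 39.68
eef_pos: [0.6099, 0.0894, 0.0696]
tool_rot: [2.267, 2.175, 0.0]
contact_force: [-0.5, -0.5, -2.1]
finger_gap: 0.0398
finger_force: 30.0
```

Call:
send_rows(steps=[[0,0,1,0,0,0,1],[0,0,0,0,0,0,1],[0,0,0,0,0,0,1],[0,0,0,0,0,0,1],[0,0,0,0,0,0,1]])

```text
t: 40.1
eef_pos: [0.6099, 0.0894, 0.0696]
tool_rot: [2.267, 2.175, 0.001]
contact_force: [-2.9, -0.5, 8.3]
finger_gap: 0.0397
finger_force: 30.0
```

Contact is at the expected height (8 N). Releasing and moving to the right strap.

Call:
send_rows(steps=[[0,0,-1,0,0,0,0],[0,0,0,0,0,0,0],[0,0,0,0,0,0,0],[0,0,0,0,0,0,0],[0,0,0,0,0,0,0]])

```text
t: 40.52
eef_pos: [0.6096, 0.0894, 0.0693]
tool_rot: [-2.267, -2.175, 0.0]
contact_force: [-0.1, -0.3, 0.3]
finger_gap: 0.0694
finger_force: 0.0
```

Call:
send_rows(steps=[[0,0,-12,0,0,0,0],[0,0,-25,0,0,0,0],[0,0,-30,0,0,0,0],[0,0,-35,0,0,0,0],[0,0,-28,0,0,0,0]])

```text
t: 40.93
eef_pos: [0.61, 0.0894, 0.2025]
tool_rot: [2.266, 2.175, 0.002]
contact_force: [0.9, -0.1, 0.1]
finger_gap: 0.0877
finger_force: 0.0
```

Call:
send_rows(steps=[[-34.9,-8.9,3.3,0,0,0,0],[-34.9,-8.9,3.3,0,0,0,0],[-34.9,-8.9,3.3,0,0,0,0],[-34.9,-8.9,3.3,0,0,0,0],[-34.9,-8.9,3.3,0,0,0,0]])

```text
t: 41.35
eef_pos: [0.5575, -0.0845, 0.1839]
tool_rot: [2.266, 2.175, 0.001]
contact_force: [0.9, -0.3, 0.5]
finger_gap: 0.0879
finger_force: 0.0
```

Call:
send_rows(steps=[[-34.9,-8.9,3.3,0,0,0,0],[-34.9,-8.9,3.3,0,0,0,0],[-34.9,-8.9,3.3,0,0,0,0],[-34.9,-8.9,3.3,0,0,0,0],[-34.9,-8.9,3.3,0,0,0,0]])

```text
t: 41.77
eef_pos: [0.5058, -0.2573, 0.1673]
tool_rot: [2.266, 2.175, 0.0]
contact_force: [0.8, 0.0, -0.7]
finger_gap: 0.0882
finger_force: 0.0
```

Call:
send_rows(steps=[[-34.9,-8.9,3.3,0,0,0,0],[-34.9,-8.9,3.3,0,0,0,0],[-34.9,-8.9,3.3,0,0,0,0],[-34.9,-8.9,3.3,0,0,0,0],[-34.9,-8.9,3.3,0,0,0,0]])

```text
t: 42.18
eef_pos: [0.454, -0.4299, 0.1508]
tool_rot: [2.266, 2.175, 0.0]
contact_force: [1.5, 0.2, -1.2]
finger_gap: 0.0876
finger_force: 0.0
```

Call:
send_rows(steps=[[0,0,0,0,0,-6,0],[0,0,0,0,0,0,0],[0,0,0,0,0,0,0],[0,0,0,0,0,0,0],[0,0,0,0,0,0,0]])

```text
t: 42.6
eef_pos: [0.4552, -0.4271, 0.1503]
tool_rot: [2.15, 2.29, 0.0]
contact_force: [0.0, -0.1, 0.4]
finger_gap: 0.088
finger_force: 0.0
```

```bash
python3 - <<'E'
from h import *
import pickle
go(.4547,-.4274,.005,93.6)
p=shot("wrist"); cv2.imwrite("pics/w14.png",p["color"][:,:,::-1]);pickle.dump(p,open("w14.pkl","wb"))
seg(p,(0,0,0),(180,90,160),.012,(215,70,345,275))
E
```

```text
pos [ 0.4552 -0.4271  0.1503] yaw 93.61 tilt 0.01 t 42.6
 total tool shift mm [ -0.2  -0.5 145.3] (at present yaw)
 tool wz deg for yaw 93.6 : 0.01
[ 253  136   49  101 3360] box pts [[431.8999938964844, -382.1000061035156], [437.79998779296875, -468.1000061035156], [477.0, -465.3999938964844], [471.1000061035156, -379.5]] c [ 454.5 -423.8] size [39.3 86.1] ang of w-side 3.9
```

```bash
python3 - <<'E'
from h import *
import pickle
p=pickle.load(open("w14.pkl","rb"))
seg(p,(0,0,0),(180,110,255),.012,(215,70,345,290))
hsv=cv2.cvtColor(p["color"],cv2.COLOR_RGB2HSV)
for c in(258,295):print([(r,hsv[r,c].tolist()) for r in list(range(118,142,3))+list(range(232,258,3))])
E
```

```text
[ 252  128   51  117 4200] box pts [[430.70001220703125, -375.79998779296875], [437.29998779296875, -475.5], [478.20001220703125, -472.70001220703125], [471.6000061035156, -373.1000061035156]] c [ 454.5 -424.3] size [41.  99.9] ang of w-side 3.8
[(118, [12, 161, 170]), (121, [12, 161, 168]), (124, [12, 160, 164]), (127, [11, 119, 116]), (130, [173, 12, 85]), (133, [4, 17, 103]), (136, [13, 19, 160]), (139, [0, 15, 86]), (232, [15, 13, 80]), (235, [0, 12, 88]), (238, [8, 19, 158]), (241, [0, 13, 80]), (244, [10, 114, 105]), (247, [12, 160, 113]), (250, [12, 159, 164]), (253, [12, 158, 166]), (256, [12, 159, 165])]
[(118, [12, 161, 165]), (121, [12, 159, 165]), (124, [12, 159, 165]), (127, [10, 115, 118]), (130, [174, 15, 84]), (133, [5, 14, 108]), (136, [10, 19, 160]), (139, [0, 12, 85]), (232, [0, 13, 80]), (235, [174, 15, 86]), (238, [9, 17, 152]), (241, [0, 13, 80]), (244, [10, 112, 100]), (247, [12, 157, 109]), (250, [12, 159, 136]), (253, [12, 160, 159]), (256, [12, 157, 159])]
```

Call:
send_rows(steps=[[2.9,-0.5,32,0,0,0,0.22],[0,0,35,0,0,0,0.22],[0,0,35,0,0,0,0.22],[0,0,28,0,0,0,0.22],[0,0,12,0,0,0,0.22]])

```text
t: 43.07
eef_pos: [0.4527, -0.4228, 0.0045]
tool_rot: [-2.146, -2.287, -0.0]
contact_force: [-0.6, 0.9, -0.3]
finger_gap: 0.0684
finger_force: 0.0
```

Call:
send_rows(steps=[[0,0,3,0,0,0,0.22],[0,0,1,0,0,0,0.22],[0,0,0,0,0,0,1],[0,0,0,0,0,0,1],[0,0,0,0,0,0,1]])

```text
t: 43.48
eef_pos: [0.455, -0.4262, 0.0058]
tool_rot: [2.148, 2.289, -0.0]
contact_force: [0.1, -0.5, 0.8]
finger_gap: 0.0521
finger_force: 0.0
```

Call:
send_rows(steps=[[0,0,0,0,0,0,1],[0,0,0,0,0,0,1],[0,0,0,0,0,0,1],[0,0,0,0,0,0,1],[0,0,0,0,0,0,1]])

```text
t: 43.9
eef_pos: [0.4546, -0.4258, 0.0051]
tool_rot: [2.149, 2.289, 0.0]
contact_force: [0.0, 0.5, 7.0]
finger_gap: 0.0401
finger_force: 30.0
```

Call:
send_rows(steps=[[0,0,-12,0,0,0,1],[0,0,-30,0,0,0,1],[0,0,-38,0,0,0,1],[0,0,-38,0,0,0,1],[0,0,-32,0,0,6,1]])

```text
t: 44.32
eef_pos: [0.4538, -0.4252, 0.1567]
tool_rot: [2.266, 2.175, -0.0]
contact_force: [1.1, -0.6, -1.2]
finger_gap: 0.0395
finger_force: 30.0
```

Call:
send_rows(steps=[[33.1,13.4,0,0,0,0,1],[33.1,13.4,0,0,0,0,1],[33.1,13.4,0,0,0,0,1],[33.1,13.4,0,0,0,0,1],[33.1,13.4,0,0,0,0,1]])

```text
t: 44.73
eef_pos: [0.5277, -0.2611, 0.1546]
tool_rot: [-2.267, -2.174, 0.0]
contact_force: [0.9, -0.1, -2.4]
finger_gap: 0.0397
finger_force: 30.0
```

Call:
send_rows(steps=[[33.1,13.4,0,0,0,0,1],[33.1,13.4,0,0,0,0,1],[33.1,13.4,0,0,0,0,1],[33.1,13.4,0,0,0,0,1],[33.1,13.4,0,0,0,0,1]])

```text
t: 45.15
eef_pos: [0.6016, -0.0984, 0.1545]
tool_rot: [-2.267, -2.175, 0.0]
contact_force: [0.7, -0.1, -2.1]
finger_gap: 0.0399
finger_force: 30.0
```

Call:
send_rows(steps=[[0,0,0,0,0,0,1],[0,0,0,0,0,0,1],[0,0,0,0,0,0,1],[0,0,0,0,0,0,1],[0,0,0,0,0,0,1]])

```text
t: 45.57
eef_pos: [0.6009, -0.1013, 0.154]
tool_rot: [-2.268, -2.173, 0.001]
contact_force: [-0.6, -0.1, -2.7]
finger_gap: 0.0395
finger_force: 30.0
```

```bash
python3 - <<'E'
from h import *
import pickle
go(.6028,-.1005,.052,87.6)
p=shot("wrist"); cv2.imwrite("pics/w15.png",p["color"][:,:,::-1]);pickle.dump(p,open("w15.pkl","wb"))
hsv=cv2.cvtColor(p["color"],cv2.COLOR_RGB2HSV)
m=cv2.inRange(hsv[140:290,258:298],(15,150,120),(30,255,255))
ys,xs=np.nonzero(m);print("yellow",len(xs),xs.min()+258,xs.max()+258,ys.min()+140,ys.max()+140)
for r in range(ys.min(),ys.max()+1,3):
    q=xs[ys==r];print(r+140,q.min()+258 if len(q) else None,q.max()+258 if len(q) else None)
print("pred tip/nut",w2px(p,[[.603,-.0963,.071],[.603,-.0963,.035]]).round(1))
s=arm.observe()["eef_pos"]
g=hsv[200];print("slot row200", [ (c,int(g[c,2])) for c in range(228,330,3)])
E
```

```text
pos [ 0.6009 -0.1013  0.154 ] yaw 87.54 tilt 0.03 t 45.57
 total tool shift mm [  0.9   1.9 102. ] (at present yaw)
 tool wz deg for yaw 87.6 : -0.06
yellow 59 275 285 199 205
199 276 284
202 276 284
205 279 282
pred tip/nut [[280.8 201.7]
 [280.4 190.5]]
slot row200 [(228, 175), (231, 154), (234, 85), (237, 86), (240, 86), (243, 87), (246, 86), (249, 86), (252, 86), (255, 84), (258, 122), (261, 170), (264, 170), (267, 170), (270, 171), (273, 129), (276, 169), (279, 230), (282, 221), (285, 136), (288, 131), (291, 169), (294, 167), (297, 85), (300, 85), (303, 85), (306, 85), (309, 85), (312, 87), (315, 85), (318, 84), (321, 91), (324, 170), (327, 175)]
```

The short stud's tip is within 1 px of the prediction. Descending.

Call:
send_rows(steps=[[0.9,1.9,20,0,0,0,1],[0,0,25,0,0,0,1],[0,0,25,0,0,0,1],[0,0,18,0,0,0,1],[0,0,9,0,0,0,1]])

```text
t: 46.03
eef_pos: [0.6017, -0.1, 0.0546]
tool_rot: [-2.266, -2.172, 0.003]
contact_force: [-0.3, 0.3, -2.1]
finger_gap: 0.0396
finger_force: 30.0
```

Call:
send_rows(steps=[[0,0,3,0,0,0,1],[0,0,2,0,0,0,1],[0,0,0,0,0,0,1],[0,0,0,0,0,0,1],[0,0,0,0,0,0,1]])

```text
t: 46.45
eef_pos: [0.6043, -0.0995, 0.0532]
tool_rot: [2.266, 2.174, 0.002]
contact_force: [-0.5, -0.6, -1.7]
finger_gap: 0.04
finger_force: 30.0
```

Call:
send_rows(steps=[[0,0,1,0,0,0,1],[0,0,0,0,0,0,1],[0,0,0,0,0,0,1],[0,0,0,0,0,0,1],[0,0,0,0,0,0,1]])

```text
t: 46.87
eef_pos: [0.6035, -0.0992, 0.0511]
tool_rot: [2.267, 2.175, 0.0]
contact_force: [0.4, 0.9, -2.8]
finger_gap: 0.0393
finger_force: 30.0
```

Call:
send_rows(steps=[[0,0,1,0,0,0,1],[0,0,0.5,0,0,0,1],[0,0,0,0,0,0,1],[0,0,0,0,0,0,1],[0,0,0,0,0,0,1]])

```text
t: 47.28
eef_pos: [0.6036, -0.0993, 0.05]
tool_rot: [2.267, 2.175, 0.0]
contact_force: [-2.8, 0.3, 5.3]
finger_gap: 0.0398
finger_force: 30.0
```

Call:
send_rows(steps=[[0,0,0,0,0,0,0],[0,0,0,0,0,0,0],[0,0,0,0,0,0,0],[0,0,0,0,0,0,0],[0,0,0,0,0,0,0]])

```text
t: 47.7
eef_pos: [0.6035, -0.0993, 0.0493]
tool_rot: [-2.267, -2.175, 0.0]
contact_force: [-0.3, 0.0, -0.3]
finger_gap: 0.0691
finger_force: 0.0
```

Call:
send_rows(steps=[[0,0,-12,0,0,0,0],[0,0,-25,0,0,0,0],[0,0,-30,0,0,0,0],[0,0,-35,0,0,0,0],[0,0,-28,0,0,0,0]])

```text
t: 48.12
eef_pos: [0.6038, -0.0994, 0.1825]
tool_rot: [2.266, 2.174, 0.001]
contact_force: [1.8, -0.2, 0.0]
finger_gap: 0.0878
finger_force: 0.0
```

Call:
send_rows(steps=[[-20,0,-25,0,0,0,0],[-20,0,-25,0,0,0,0],[-20,0,-25,0,0,0,0],[-20,0,-25,0,0,0,0],[-20,0,-25,0,0,0,0]])

```text
t: 48.53
eef_pos: [0.5989, -0.1999, 0.3069]
tool_rot: [2.266, 2.175, 0.001]
contact_force: [0.5, -0.7, 1.1]
finger_gap: 0.0878
finger_force: 0.0
```

Call:
send_rows(steps=[[0,0,0,0,0,0,0],[0,0,0,0,0,0,0],[0,0,0,0,0,0,0],[0,0,0,0,0,0,0],[0,0,0,0,0,0,0]])

```text
t: 48.95
eef_pos: [0.5987, -0.1981, 0.3031]
tool_rot: [-2.264, -2.175, 0.002]
contact_force: [-0.6, 0.1, 0.2]
finger_gap: 0.0878
finger_force: 0.0
```

```bash
python3 - <<'E'
from h import *
import pickle
p=shot("wrist"); pickle.dump(p,open("w16.pkl","wb"))
q=shot("scene");a=cv2.resize(q["color"][170:290,200:340,::-1],(560,480),interpolation=cv2.INTER_CUBIC)
b=p["color"][0:300,150:400,::-1];b=cv2.resize(b,None,fx=.95,fy=.95) 
cv2.imwrite("pics/fin.png",np.hstack([a,cv2.copyMakeBorder(b,0,480-b.shape[0],0,0,cv2.BORDER_CONSTANT)]))
go(.6,-.2,.3)
E
```

```text
pos [ 0.599  -0.1983  0.3034] yaw 87.69 tilt 0.11 t 49.05
 total tool shift mm [-1.6  1.   3.4] (at present yaw)
```

View pics/fin.png

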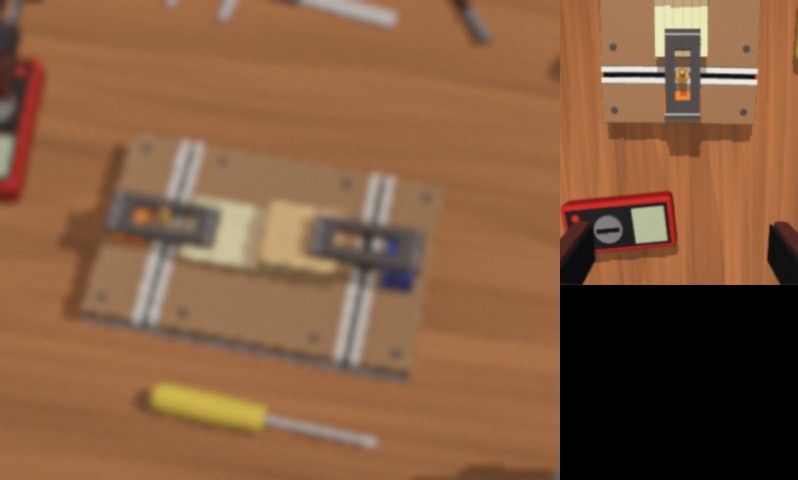

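The final view shows both straps in line over their studs. Orange is visible through the slot at the short stud, and blue sits under the strap end at the tall stud. The timber (crop columns 655–707) is centred on the stud at (682,76). Handing in.

```bash
python3 -c "
from plant import arm
print(arm.hand_in())"
```

```text
the job is handed in; nothing more can be done
None
```

I set up the timber, both spacers and both straps on the board as described and handed the job in at about 49 s of the 125 s limit. The final pictures and my measurements were within the stated tolerances, but the hand-in gave no pass/fail verdict.

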